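# Unload the storm rack behind its sprung bar

### The arm

A 7-joint arm with a two-finger parallel gripper is mounted at the origin on a cart in front of the work surface, level with it; the furniture and walls round the work are solid. World frame = base frame: x ahead of the robot, y to its left, z up, the work surface at z = 0. Lengths are in mm, angles in rad, forces in N, time in s.
With the tool pointing down it reaches from about 400 to 850 mm from the base axis. Payload 10.4 kg.
Tool frame: the origin (TCP) lies on the centre line of the jaws, within the pads' length; the fingertips stand 8 mm ahead of it and the grasp point (between the pads) lies 11 mm behind it; z points along the fingers, y is the direction in which the jaws open and shut (so a half turn about z gives the same grasp; the last joint's range is limited). The gripper opens to 87 mm and grips with 3 to 60 N. Pads are 19 mm wide; open, the fingers measure 117 mm over their backs; the gripper's body (75 mm by 190 mm) begins 51 mm behind the grasp point.
Start: joints at [-1.306, 0.332, -0.065, 1.46, 0.022, 1.35, -0.088], TCP at [177.388, 599.32, 230.576] pointing down, gripper open.
Joint ranges: [-2.6, 2.6], [-0.5, 2.12], [-1.47, 1.34], [0.16, 2.42], [-1.27, 4.41], [0.06, 2.06], [-2.6, 2.6]. Speed limits (rad/s): [2.22, 2.22, 2.79, 2.79, 3.14, 3.14, 3.14].

### API

Orientations are given as [roll, pitch, yaw] about the fixed x, y, z axes, in that order (R = Rz(yaw) Ry(pitch) Rx(roll)).
In Python, from bench import robot gives the robot as it stands.
- The arm moves only by the tool step_arm, never from a script. Its argument "series" is a list that holds one entry, the list of rows, each a list of 5 numbers: the opening, from 0 (shut) to 1 (fully open), then the shift along the tool's x, y, z in m, then the turn about the tool's z in degrees. A call has 1 to 20 rows; each row is the pose to reach, as a shift and turn from the pose commanded when the call began, along the tool's axes at that moment; what a row does not reach only later rows make up. A row lasts 1/10 s, in which the tool goes at most 50 mm and 8.59 degrees, less where a joint would pass 70% of its speed; a pose out of reach is approached as far as the arm can. A call with a gripper value outside its range is refused whole. The fingers move at their own pace and stop on an object; "newtons" is the grip in N (left out, the last holds). Time passes only in rows, so rows that repeat a pose let the fingers close. It gives the time, the measured TCP pose, the force and the opening at its end, in the units of the state.
- robot.read_state(): the state, without advancing time (a new reading comes with each control period).
- robot.snapshot(name): name is "side" or "top" or "wrist"; returns a dict with "image" (480x640x3 uint8, red, green, blue), "camera_matrix" (3x3 intrinsics, pixels), "cam_to_world" (4x4, takes a point from camera to world coordinates). Camera axes: x right, y up, looking along -z (the intrinsics and any distortion apply to the point x, -y, -z); pixel columns grow to the right and rows downward; lengths in mm; the calibration is good to about 2 mm. A picture is of the moment at which its call begins. There is no depth.
- robot.finish_job(): hands the job in, once; it reports no verdict.
The state is a dict: "t": time; "joint_pos": joint angles; "qvel": joint speeds; "tau": joint torques, N m; "ee_pos": TCP position; "ee_rot": TCP orientation; "force": force on the tool from outside, world axes, zero at the start; "ft_torque": the same for the moment, N m; "width": finger opening in mm.
Only numpy, scipy, OpenCV 4.12 (cv2) and the standard library are available. Lean on these libraries where they do the work, as an engineer would, in place of code of your own. Each camera call takes 0.05 s, during which the arm holds its last target.

### The job

The bottles in the storm rack are held down by a sprung bar that one hand cannot hold open while taking them out: with the wooden prop, push the bar's upright tab away from you and stand the prop between the tab and the yellow kerb, so that the bar stays wide open when you let go. Then move the bottles one at a time, upright, into the blue caddy in the order of its pips, each into its own pocket: large amber vial in 1, blue-capped white bottle in 2, brown dropper bottle in 3, slim amber vial in 4 (some may be missing: leave their pockets empty). Last, take the prop out so that the bar springs fully shut, stand the prop upright on its black mat again, and leave the other things where they are.

Things in the scene. Friction and masses are not known exactly. Their poses are not given: they have to be found in the camera images.
- rack: Storm rack, fixed, 135 x 387 x 114 mm. Origin on the counter under the middle of the row of four wells; x = away from the robot, y = along the row. Floor of wells and bay at z = 0.006. Well centres x = 0, y = -0.12, -0.04, 0.04, 0.12; wells 62 x 62 mm, wall tops z = 0.031. Two rear posts at x = 0.075 to 0.089, y = +-0.08, top z = 0.114.
- bar (a joint): Slide of the sprung bar along the rack's +x, m: 0 shut, 0.062 fully open. The bar (22 mm wide in x, z = 0.099 to 0.109, y = -0.160 to 0.218) lies over the caps, its middle at x = 0, when shut. Its spring always pushes it shut: 2.5 N when shut, 4.6 N at the end. With the prop in the bay it reads 0.052 and the bottles lift out freely.
- bar_tab (a point): Middle of the near face of the flat upright tab hanging from the bar's +y end; moves with the bar. When shut it is at (-0.011, 0.195, 0.060) in the rack frame; the tab is 46 mm wide (y), 8 mm thick, and reaches from z = 0.010 to 0.104.
- bay (a point): Where the middle of the prop's underside is when it stands between kerb and tab, 50 mm side along the rack's x: (0.016, 0.195, 0.006) in the rack frame. The fixed yellow kerb is at x = -0.017 to -0.009, y = 0.169 to 0.221, top z = 0.020: carry the prop over it, push the tab to +x, lower the prop behind it; the spring holds it against the kerb.
- prop: Loose wooden prop with a red band on a heavy dark steel foot, about 0.35 kg, 90 mm high: foot 50 (x) x 60 (y) x 20 mm, wooden block above it 50 (x) x 40 (y) mm, flush with the foot in x; grip it across the 40 mm, standing upright on its mat. Origin at the centre of its underside.
- mat: Black rubber mat, 90 x 90 x 3 mm, fixed. Origin at the centre of its underside.
- caddy: Blue carrying caddy, fixed, 180 x 180 x 30 mm, with four square pockets 60 mm wide and 25 mm deep, marked by 1 to 4 white pips on the margin beside each. Origin at the centre of its underside, x = away from the robot.
- pocket1 (a point): Centre of the floor of the pocket with 1 pip (far left; caddy frame 0.04, 0.04, 0.005).
- pocket2 (a point): Centre of the floor of the pocket with 2 pips (far right; 0.04, -0.04, 0.005).
- pocket3 (a point): Centre of the floor of the pocket with 3 pips (near left; -0.04, 0.04, 0.005).
- pocket4 (a point): Centre of the floor of the pocket with 4 pips (near right; -0.04, -0.04, 0.005).
- large_vial: Large amber (orange) vial with white cap, 49 mm across, 89 mm high, cap from z = 0.073. Origin at the centre of its underside. Starts in one of the rack's wells, or is absent.
- blue_cap_bottle: White pill bottle with blue cap, 52 mm across, 85 mm high, cap 39 mm across from z = 0.070. Origin at the centre of its underside. Starts in a well, or is absent.
- dropper: Dark brown dropper bottle with black cap, 33 mm across, 76 mm high, shoulders from about 42 to 57 mm, then the cap, 19 mm across, z = 0.058 to 0.076 (the place to grip). Origin at the centre of its underside. Starts in a well, or is absent.
- slim_vial: Slim amber (orange) vial with white cap, 37 mm across, 73 mm high, cap from z = 0.057. Origin at the centre of its underside. Starts in a well, or is absent.
- tape_roll: Bystander: roll of labels, 62 mm across, 28 mm high.
- tin: Bystander: white ointment tin, 52 mm across, 20 mm high.
- mortar: Bystander: white mortar, 69 mm across, 50 mm high.

How it is judged:
By the outcome, as a careful person would: the job done as asked, in the order asked, and still so for the second after the job is handed in, with the robot touching nothing.
Of large_vial, blue_cap_bottle, dropper, slim_vial only 3 to 4 are there at a start; the rules pass over those that are not, and their reading is None.
At some moment in a run one of prop may be knocked a few centimetres aside while the robot is not near it.
It also fails if it takes over 210 s, if anything falls off the work surface, if the arm or the gripper's body presses on something with over 40 N, if the wrist force passes 120 N, or if a joint passes its speed limit or range.

## Working session

There is one attempt and no reset: what is moved stays moved. The work goes in short steps, Python scripts to look and compute and a tool call to move; the robot and the scene stay as the last step left them, time stands still between calls to the robot, and variables do not carry over. Pictures are saved under pics/ and viewed, and the job is handed in when it is done.

Besides the shell and the picture viewer there is one more tool, called after ">>>" as name(argument=value, ...) on one line, values as JSON. step_arm: Moves the arm, as the interface text tells. Its arguments: {"type":"object","properties":{"series":{"type":"array","items":{"type":"array","items":{"type":"array","items":{"type":"number"}}}},"newtons":{"type":"number"}},"required":["series"]}

```bash
ls; mkdir -p pics
cat > h.py <<'E'
import numpy as np,cv2
from bench import robot
from scipy.spatial.transform import Rotation as R
def snap(n,f):
    s=robot.snapshot(n); cv2.imwrite(f'pics/{f}.png',s['image'][:,:,::-1]); np.savez(f'{f}.npz',K=s['camera_matrix'],T=s['cam_to_world'],im=s['image']); return s
def ld(f): return np.load(f'{f}.npz')
def px2w(d,u,v,z):
    K,T=d['K'],d['T']; p=np.linalg.inv(K)@[u,v,1]; r=T[:3,:3]@[p[0],-p[1],-p[2]]; o=T[:3,3]; return o+r*(z-o[2])/r[2]
def w2px(d,P):
    K,T=d['K'],d['T']; c=T[:3,:3].T@(np.array(P)-T[:3,3]); q=K@[c[0],-c[1],-c[2]]; return q[:2]/q[2]
def crop(f,x0,y0,x1,y1,k,out):
    im=ld(f)['im'][y0:y1,x0:x1,::-1]; cv2.imwrite(f'pics/{out}.png',cv2.resize(im,None,fx=k,fy=k,interpolation=cv2.INTER_CUBIC))
E
python3 - <<'E'
from h import *
for n in('side','top','wrist'):
    s=snap(n,n+'0'); print(n,s.keys(),s['camera_matrix'].tolist(),np.round(s['cam_to_world'],3).tolist())
print(robot.read_state())
E
```

```text
pics
side dict_keys(['image', 'camera_matrix', 'cam_to_world']) [[591.8205924912799, 0.0, 324.7436142210033], [0.0, 591.8205924912799, 238.82323240449378], [0.0, 0.0, 1.0]] [[0.998, 0.047, -0.049, 481.734], [-0.067, 0.559, -0.826, -1073.692], [-0.012, 0.828, 0.561, 816.457], [0.0, 0.0, 0.0, 1.0]]
top dict_keys(['image', 'camera_matrix', 'cam_to_world']) [[608.5401729395962, 0.0, 324.3028430770243], [0.0, 608.5401729395962, 248.36571119590465], [0.0, 0.0, 1.0]] [[-0.297, 0.751, -0.59, -432.787], [-0.955, -0.245, 0.169, 293.851], [-0.017, 0.614, 0.789, 1377.288], [0.0, 0.0, 0.0, 1.0]]
wrist dict_keys(['image', 'camera_matrix', 'cam_to_world']) [[359.2679321784394, 0.0, 316.9688111699407], [0.0, 359.2679321784394, 238.54193895975502], [0.0, 0.0, 1.0]] [[0.284, -0.925, -0.252, 110.091], [0.959, 0.274, 0.075, 619.695], [-0.0, -0.262, 0.965, 382.684], [0.0, 0.0, 0.0, 1.0]]
{'t': 0.15, 'joint_pos': array([-1.30559989,  0.33273331, -0.06472446,  1.46072691,  0.02161775,
        1.34990238, -0.0884966 ]), 'qvel': array([-0.00016738, -0.00294467,  0.00081965, -0.00159506,  0.00036   ,
       -0.00017625,  0.00013244]), 'tau': array([ 3.64850193e-04, -6.23627758e+01,  2.45600136e-02, -3.90143108e+01,
       -6.11658976e-02,  3.72209831e-02,  5.81721815e-05]), 'ee_pos': array([177.31252195, 599.03154909, 229.94290279]), 'ee_rot': array([-3.14052028e+00,  5.46827708e-05,  2.85384313e+00]), 'force': array([0.01465186, 0.3090557 , 0.3756058 ]), 'ft_torque': array([ 0.07463646,  0.01974834, -0.01441933]), 'width': 86.95961673248564}
```

View pics/side0.png

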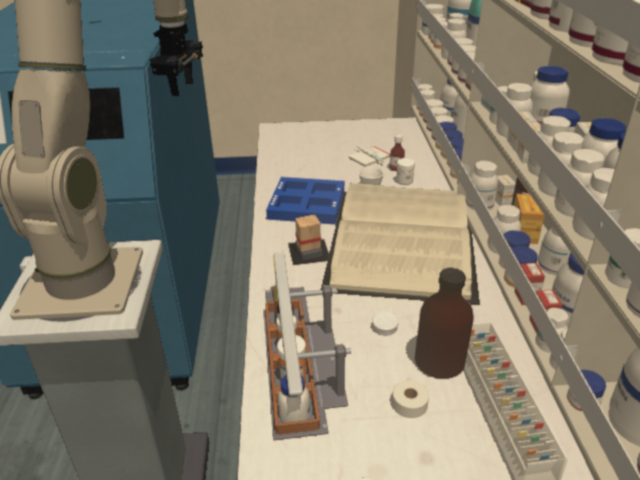

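View pics/top0.png

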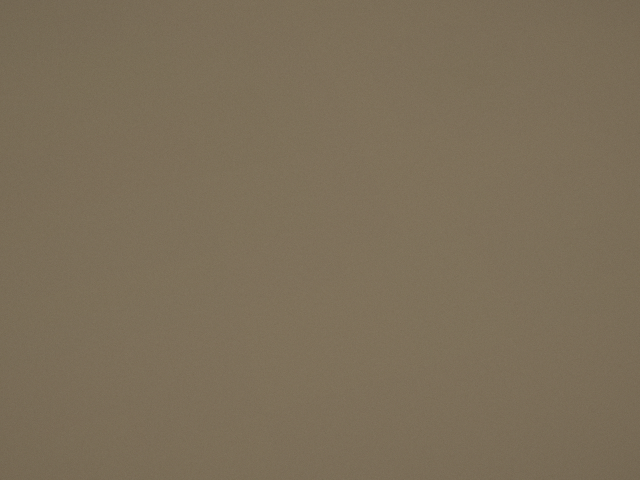

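View pics/wrist0.png

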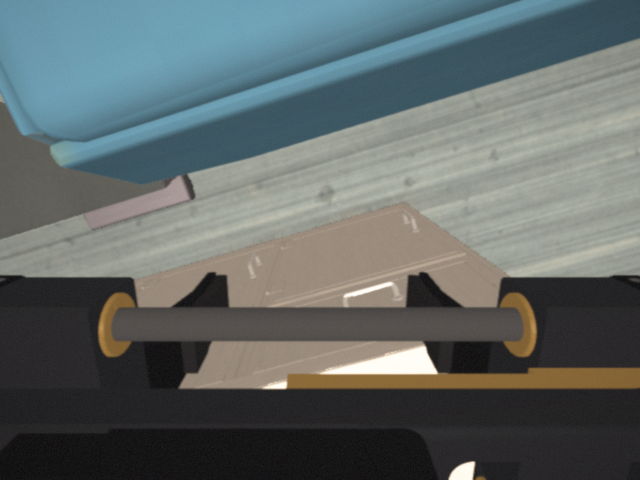

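The side view shows the rack (265-350, 255-435), the prop on its mat (308,240), and the caddy (305,198). The top view is blocked. I'll enlarge the side view and measure.

Run:
```python
from h import *
crop('side0',250,170,350,265,8,'c1'); crop('side0',250,250,360,440,3,'c2')
d=ld('side0')
for p in [(308,255),(305,198),(270,300),(325,425),(360,180)]: print(p,px2w(d,*p,0))
```

```text
(308, 255) [509.58036724  64.69343302   0.        ]
(305, 198) [513.19039454 333.02435433   0.        ]
(270, 300) [421.29795408 -93.32691634   0.        ]
(325, 425) [ 516.4712109  -426.92723345    0.        ]
(360, 180) [675.17974425 422.06768977   0.        ]
```

View pics/c1.png

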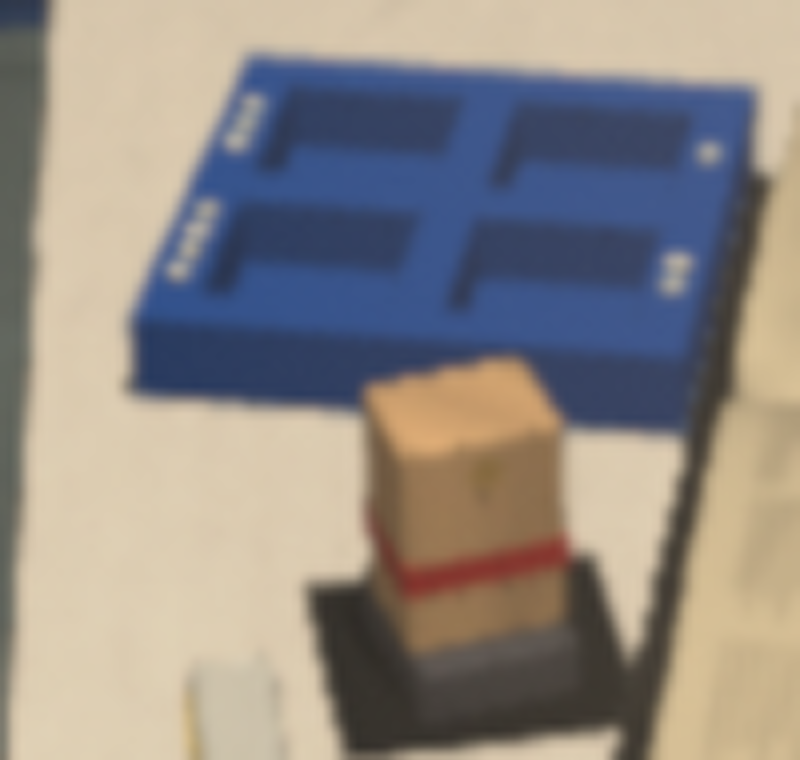

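View pics/c2.png

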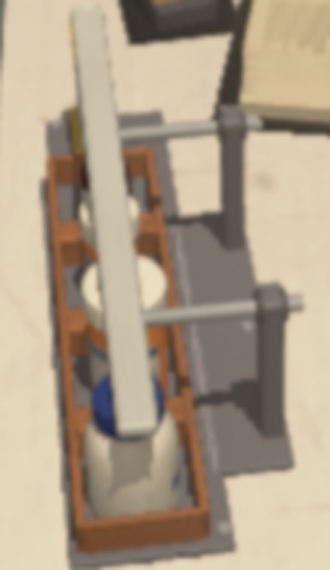

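```bash
cat >> h.py <<'E'
def go(x,y,z,yaw=None,dwell=0):
    s=robot.read_state(); Rm=R.from_euler('xyz',s['ee_rot']); d=Rm.inv().apply(np.array([x,y,z])-s['ee_pos'])/1000
    yw=s['ee_rot'][2]; t=0 if yaw is None else -np.degrees((yaw-yw+np.pi)%(2*np.pi)-np.pi)
    print('shift',np.round(d,4).tolist(),'turn',round(t,2),'| pos',np.round(s['ee_pos'],1),np.round(s['ee_rot'],4),'F',np.round(s['force'],1),'w',round(s['width'],1),'t',round(s['t'],2))
E
python3 -c "
from h import *
go(420,-100,400,np.pi)"
```

```text
shift [-0.4311, -0.6016, -0.1694] turn -16.49 | pos [177.3 599.  229.9] [-3.1405e+00  1.0000e-04  2.8538e+00] F [0.  0.3 0.4] w 87.0 t 0.15
```

```bash
python3 -c "
from h import *
go(480,200,400,np.pi)"
```

```text
shift [-0.4035, -0.2969, -0.1697] turn -16.49 | pos [177.3 599.  229.9] [-3.1405e+00  1.0000e-04  2.8538e+00] F [0.  0.3 0.4] w 87.0 t 0.15
```

>>> step_arm(series=[[[1,0,0,-0.17,0],[1,0,0,-0.17,0],[1,-0.2,-0.15,-0.17,-16.5],[1,-0.4,-0.3,-0.17,-16.5],[1,-0.4,-0.3,-0.17,-16.5],[1,-0.4,-0.3,-0.17,-16.5],[1,-0.4,-0.3,-0.17,-16.5],[1,-0.4,-0.3,-0.17,-16.5],[1,-0.4,-0.3,-0.17,-16.5],[1,-0.4,-0.3,-0.17,-16.5],[1,-0.4,-0.3,-0.17,-16.5],[1,-0.43,-0.6,-0.17,-16.5],[1,-0.43,-0.6,-0.17,-16.5],[1,-0.43,-0.6,-0.17,-16.5],[1,-0.43,-0.6,-0.17,-16.5],[1,-0.43,-0.6,-0.17,-16.5],[1,-0.43,-0.6,-0.17,-16.5],[1,-0.43,-0.6,-0.17,-16.5],[1,-0.43,-0.6,-0.17,-16.5],[1,-0.43,-0.6,-0.17,-16.5]]])

```text
t: 2.15
ee_pos: [419.2, -98.7, 400.5]
ee_rot: [3.141, 0.0, 3.14]
force: [-0.2, -0.0, -0.4]
width: 87.0
```

Run:
```python
from h import *
for n in('side','top','wrist'): snap(n,n+'1')
go(420,-100,400,np.pi)
```

```text
shift [-0.0005, -0.0031, 0.0003] turn 0.13 | pos [419.5 -96.9 400.3] [-3.1414e+00 -5.0000e-04 -3.1394e+00] F [ 0.2  0.2 -0.7] w 87.1 t 2.3
```

View pics/wrist1.png

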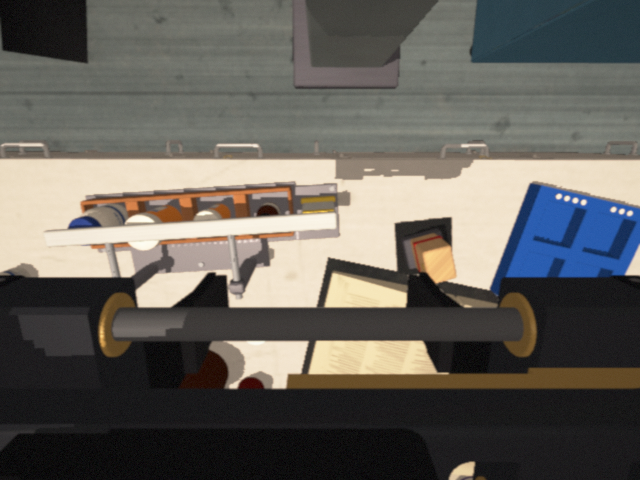

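View pics/top1.png

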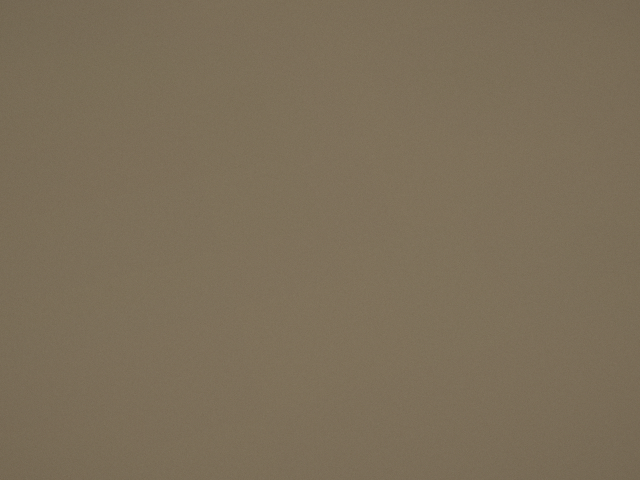

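Run:
```python
from h import *
crop('wrist1',40,175,350,300,2.5,'c3'); crop('wrist1',380,170,640,300,3,'c4')
print(np.round(ld('wrist1')['T'],3))
```

```text
[[-2.00000e-03 -9.65000e-01 -2.62000e-01  3.49320e+02]
 [ 1.00000e+00 -1.00000e-03 -1.00000e-03 -9.70040e+01]
 [ 1.00000e-03 -2.62000e-01  9.65000e-01  5.53195e+02]
 [ 0.00000e+00  0.00000e+00  0.00000e+00  1.00000e+00]]
```

View pics/c3.png

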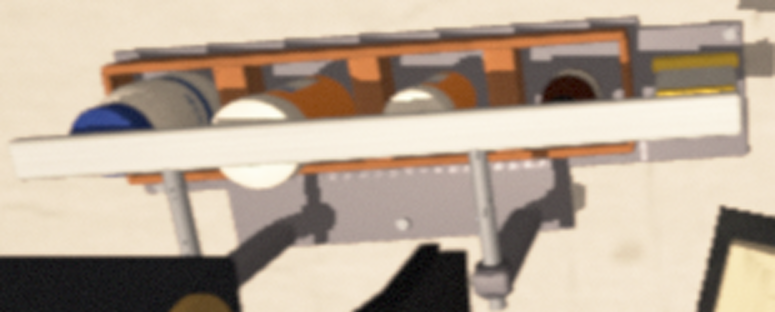

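View pics/c4.png

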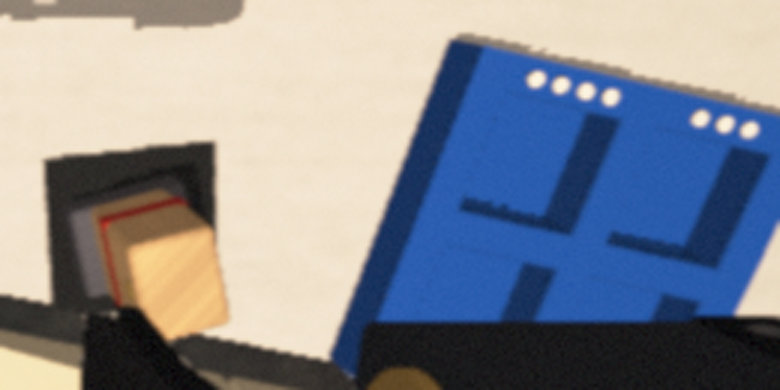

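```bash
cat > fit.py <<'E'
from h import *
from scipy.optimize import least_squares
def fit(obs,x0):
    # obs: list of (datafile, local xyz, px)
    D={o[0]:ld(o[0]) for o in obs}
    def wp(q,l): c,s=np.cos(q[2]),np.sin(q[2]); return np.array([q[0]+c*l[0]-s*l[1],q[1]+s*l[0]+c*l[1],l[2]])
    f=lambda q: np.concatenate([w2px(D[o[0]],wp(q,o[1]))-o[2] for o in obs])
    r=least_squares(f,x0,x_scale=[10,10,.05],loss='soft_l1'); print('fit',np.round(r.x,3).tolist(),'deg',np.degrees(r.x[2])); print(np.round(r.fun.reshape(-1,2),1).tolist()); return r.x
E
python3 - <<'E'
from fit import *
q=lambda x,y:(40+x/2.5,175+y/2.5)
W='wrist1'
o=[(W,(-11,-160,109),q(10,143)),(W,(11,-160,109),q(17,180)),(W,(-11,218,109),q(742,97)),(W,(11,218,109),q(742,133)),(W,(-17,169,20),q(652,57)),(W,(-17,221,20),q(738,53)),(W,(-9,169,20),q(652,70)),(W,(-9,221,20),q(738,66))]
r=fit(o,[450,-200,0])
p=lambda x,y:(380+x/3,170+y/3)
# mat z=3
o=[(W,(-45,45,3),p(215,143)),(W,(-45,-45,3),p(45,160)),(W,(45,-45,3),p(55,302))]
fit(o,[500,60,0])
# caddy top z=30
P=[(W,(-90,-90,30),p(485,45)),(W,(-70,-70,30),p(485,45))][:1]
o=P+[(W,(-90,-90,0),p(455,40))]
d=ld(W)
for u in [(455,40),(335,355)]: print('caddy base',px2w(d,*p(*u),0))
for u in [(485,45),(775,113),(378,322)]: print('caddy top',px2w(d,*p(*u),30))
for u in [(120,242),(205,230),(228,318),(173,340)]: print('prop top',px2w(d,*p(*u),93))
E
```

```text
fit [461.17, -287.942, 0.071] deg 4.071752380030905
[[-3.4, -0.4], [-1.6, 1.3], [0.2, -2.4], [1.1, 0.2], [-0.1, 0.6], [0.3, -0.2], [0.3, 0.7], [0.6, -0.1]]
fit [513.25, 75.683, 0.111] deg 6.345971861659613
[[0.8, -0.8], [-0.1, -0.3], [-0.6, 5.8]]
caddy base [411.55125982 232.74166006   0.        ]
caddy base [584.88680222 193.78750651   0.        ]
caddy top [410.56078432 229.76304923  30.        ]
caddy top [443.66666725 378.06885894  30.        ]
caddy top [553.66245992 197.94761632  30.        ]
prop top [491.04559299  41.7851385   93.        ]
prop top [485.4089599   79.22515405  93.        ]
prop top [527.19135964  93.7836785   93.        ]
prop top [537.96918344  69.68245781  93.        ]
```

>>> step_arm(series=[[[1,0,0,0,0],[1,-0.13,-0.07,0,0],[1,-0.13,-0.16,0,0],[1,-0.13,-0.2,0.02,0],[1,-0.13,-0.2,0.02,0],[1,-0.13,-0.2,0.02,0],[1,-0.13,-0.2,0.02,0],[1,-0.13,-0.2,0.02,0]]])

```text
t: 3.1
ee_pos: [549.5, -298.6, 378.8]
ee_rot: [-3.141, -0.004, 3.14]
force: [-0.2, 0.1, 1.4]
width: 86.8
```

Run:
```python
from h import *
for n in('wrist',): s=snap(n,n+'2'); print(np.round(s['cam_to_world'],2).tolist())
go(420,-100,400,np.pi)
```

```text
[[0.0, -0.97, -0.26, 479.86], [1.0, 0.0, -0.0, -298.28], [0.0, -0.26, 0.97, 531.93], [0.0, 0.0, 0.0, 1.0]]
shift [0.1297, 0.1975, -0.0198] turn 0.03 | pos [ 549.8 -297.4  380.1] [ 3.1414e+00 -1.0000e-03 -3.1410e+00] F [0.1 0.3 0.5] w 86.6 t 3.15
```

View pics/wrist2.png

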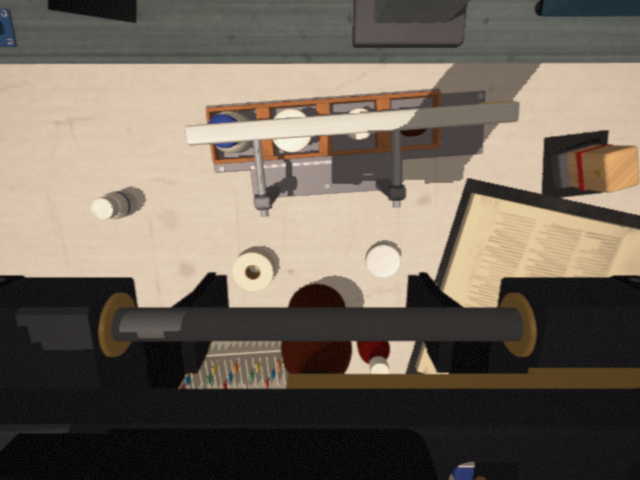

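Run:
```python
from h import *
crop('wrist2',180,80,360,210,4.4,'c5'); crop('wrist2',350,70,530,200,4.4,'c6')
```

```text
(no output)
```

View pics/c5.png

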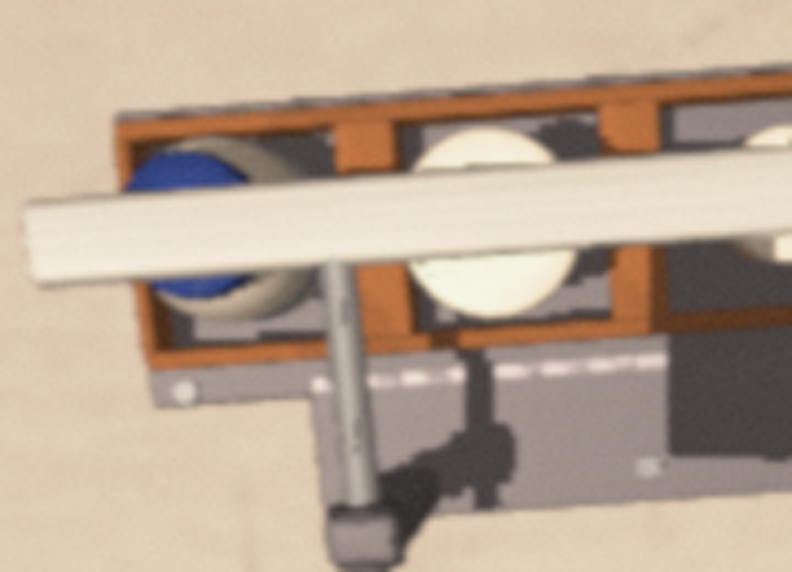

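View pics/c6.png

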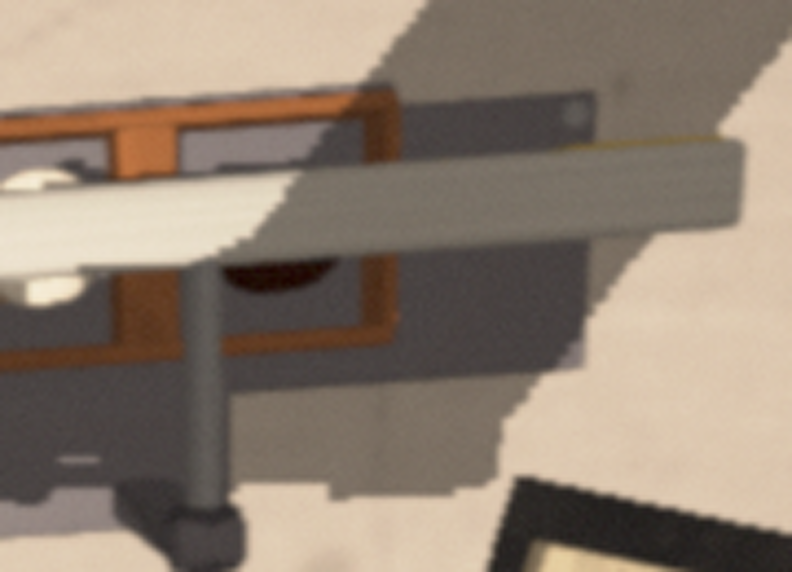

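Run:
```python
from fit import *
a=lambda x,y:(180+(x+.5)/4.4-.5,80+(y+.5)/4.4-.5)
b=lambda x,y:(350+(x+.5)/4.4-.5,70+(y+.5)/4.4-.5)
W='wrist2'
o=[(W,(-11,-160,109),a(22,205)),(W,(11,-160,109),a(38,283)),(W,(-11,218,109),b(745,143)),(W,(11,218,109),b(740,222)),
(W,(31,-71,31),a(413,333)),(W,(31,-9,31),a(610,320)),(W,(-31,-71,31),a(395,123)),(W,(-31,-9,31),a(602,105)),
(W,(-31,89,31),b(178,130)),(W,(-31,151,31),b(362,118)),(W,(31,151,31),b(360,330))]
r=fit(o,[450,-280,.07])
# bottle cap centres
d=ld(W)
def rl(P): 
    c,s=np.cos(r[2]),np.sin(r[2]); return np.round([c*(P[0]-r[0])+s*(P[1]-r[1]),-s*(P[0]-r[0])+c*(P[1]-r[1])],1)
for n,u,z in [('blue',a(200,222),91),('large',a(490,222),95),('slim',b(38,237),79)]: print(n,px2w(d,*u,z),rl(px2w(d,*u,z)))
```

```text
fit [462.057, -289.161, 0.064] deg 3.6536520972752564
[[-2.5, -1.0], [-3.0, 1.5], [2.1, -0.3], [1.6, 2.6], [-0.6, 0.3], [0.1, 0.2], [-1.1, -0.2], [-1.1, 0.6], [0.1, -0.3], [5.8, -0.9], [5.3, -0.0]]
blue [ 466.02751979 -406.06180953   91.        ] [  -3.5 -116.9]
large [ 466.27767079 -328.32356174   95.        ] [  1.7 -39.4]
slim [ 458.32393154 -248.40608068   79.        ] [-1.1 40.9]
```

>>> step_arm(series=[[[1,0,0.07,0.0,0],[1,-0.01,0.16,0.02,0],[1,-0.02,0.26,0.02,0],[1,-0.02,0.35,0.02,0],[1,-0.02,0.35,0.02,0],[1,-0.02,0.35,0.02,0],[1,-0.02,0.35,0.02,0],[1,-0.02,0.35,0.02,0],[1,-0.02,0.35,0.02,0],[1,-0.02,0.35,0.02,0]]])

```text
t: 4.15
ee_pos: [569.0, 51.7, 361.6]
ee_rot: [3.14, 0.002, -3.141]
force: [-0.2, -0.9, 0.4]
width: 87.0
```

Run:
```python
from h import *
for n in('wrist',): s=snap(n,n+'3'); print(np.round(s['cam_to_world'],2).tolist())
crop('wrist3',180,0,640,280,1.74,'c7')
```

```text
[[-0.0, -0.96, -0.26, 498.51], [1.0, -0.0, -0.0, 51.64], [0.0, -0.26, 0.96, 514.3], [0.0, 0.0, 0.0, 1.0]]
```

View pics/c7.png

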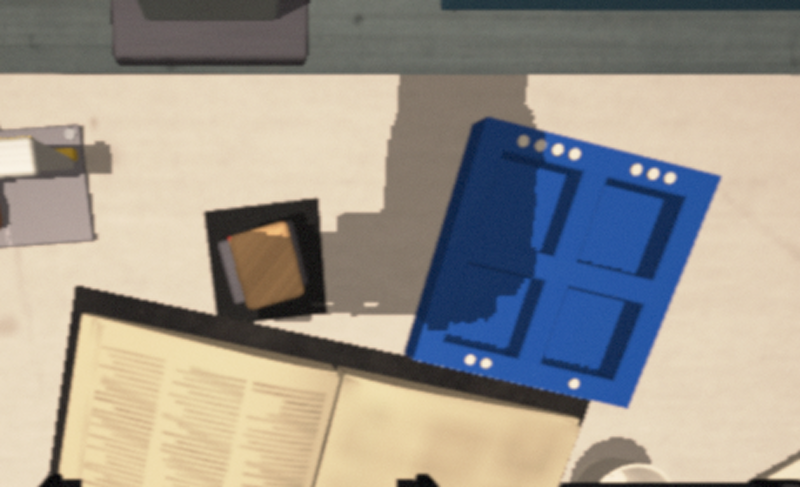

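Run:
```python
from fit import *
a=lambda x,y:(180+(x+.5)/4.4-.5,80+(y+.5)/4.4-.5)
b=lambda x,y:(350+(x+.5)/4.4-.5,70+(y+.5)/4.4-.5)
W='wrist2'
o=[(W,(-11,-160,109),a(22,205)),(W,(11,-160,109),a(38,283)),(W,(-11,218,109),b(745,143)),(W,(11,218,109),b(740,222)),
(W,(31,-71,31),a(413,333)),(W,(31,-9,31),a(610,320)),(W,(-31,-71,31),a(395,123)),(W,(-31,-9,31),a(602,105)),
(W,(-31,89,31),b(178,130))]
r=fit(o,[450,-280,.07])
crop('wrist3',290,100,400,190,7.2,'c8'); crop('wrist3',400,55,610,240,3.8,'c9'); crop('wrist3',180,60,245,150,6,'c10')
```

```text
fit [461.893, -288.465, 0.065] deg 3.7327005951839545
[[-1.9, -1.0], [-2.3, 1.5], [2.7, -0.8], [2.3, 2.1], [-0.1, 0.3], [0.7, 0.1], [-0.6, -0.3], [-0.6, 0.5], [0.6, -0.5]]
```

View pics/c8.png

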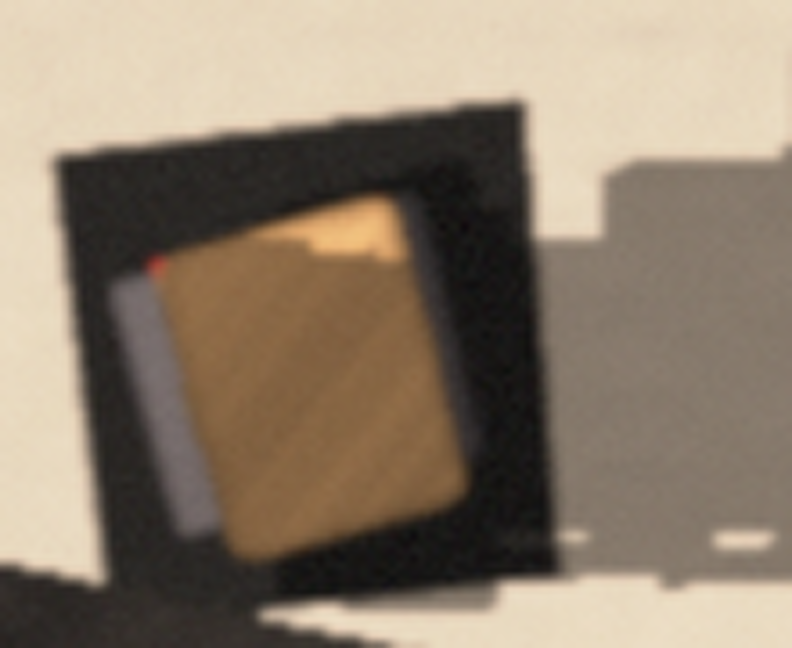

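View pics/c9.png

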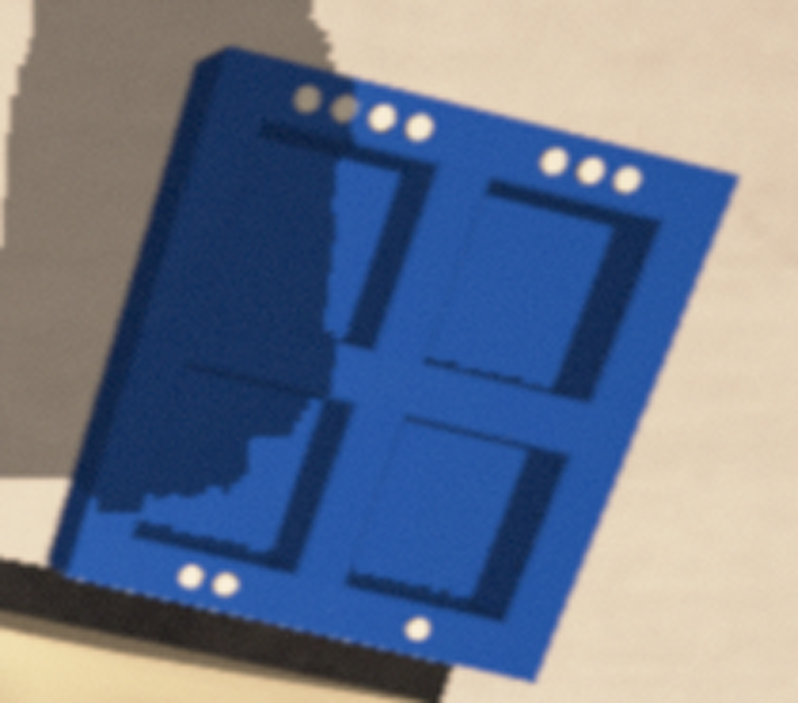

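View pics/c10.png

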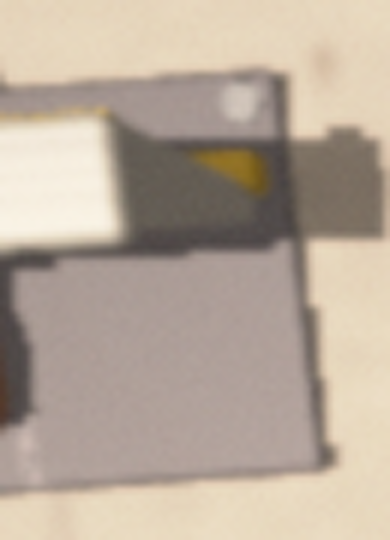

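Run:
```python
from fit import *
m=lambda x0,y0,k:(lambda x,y:(x0+(x+.5)/k-.5,y0+(y+.5)/k-.5))
a=m(180,80,4.4);b=m(350,70,4.4);p=m(290,100,7.2);c=m(400,55,3.8);e=m(180,60,6)
V='wrist3';W='wrist2'
print('prop');fit([(V,(-25,-20,93),p(152,262)),(V,(-25,20,93),p(403,190)),(V,(25,20,93),p(475,498)),(V,(25,-20,93),p(230,565))],[510,70,.1])
print('mat');fit([(V,(-45,-45,3),p(55,158)),(V,(-45,45,3),p(522,102)),(V,(45,45,3),p(560,572))],[510,70,.1])
print('caddy');fit([(V,(-90,-90,30),c(230,47)),(V,(-90,90,30),c(738,178)),(V,(90,90,30),c(537,682)),(V,(90,-90,30),c(68,575))],[510,300,-.1])
o=[(W,(-11,-160,109),a(22,205)),(W,(11,-160,109),a(38,283)),(W,(-11,218,109),b(745,143)),(W,(11,218,109),b(740,222)),
(W,(31,-71,31),a(413,333)),(W,(31,-9,31),a(610,320)),(W,(-31,-71,31),a(395,123)),(W,(-31,-9,31),a(602,105)),
(W,(-31,89,31),b(178,130)),(V,(-11,218,109),e(110,115)),(V,(11,218,109),e(128,243))]
r=fit(o,[450,-280,.07])
d=ld(V); print(px2w(d,*e(110,115),109),px2w(d,*e(128,243),109))
```

```text
prop
fit [512.119, 71.27, 0.262] deg 15.009677702027036
[[0.0, -0.7], [-0.4, -0.3], [-0.1, 0.7], [0.5, 0.4]]
mat
fit [513.394, 74.574, 0.117] deg 6.700879974828602
[[-1.0, -0.2], [0.4, -0.5], [0.4, 1.0]]
caddy
fit [518.192, 297.244, -0.223] deg -12.775303606629762
[[-0.3, -0.5], [1.2, -0.6], [-0.2, 0.8], [-0.4, 0.8]]
fit [461.835, -288.446, 0.066] deg 3.783609920456033
[[-1.8, -0.9], [-2.3, 1.6], [2.8, -1.0], [2.3, 1.9], [-0.0, 0.3], [0.7, 0.1], [-0.6, -0.3], [-0.6, 0.4], [0.6, -0.6], [-0.1, -0.4], [0.1, 0.7]]
[436.87003177 -71.56544631 109.        ] [457.71606155 -70.20561267 109.        ]
```

```bash
python3 -c "
from h import *
go(512,71,180,np.pi+.262)
go(512,71,62,np.pi+.262)"
```

```text
shift [0.0574, 0.0198, 0.1814] turn -15.05 | pos [569.1  51.  361.5] [3.1405e+00 1.4000e-03 3.1410e+00] F [ 0.6 -0.5 -0.1] w 87.1 t 4.2
shift [0.0575, 0.0196, 0.2994] turn -15.05 | pos [569.1  51.  361.5] [3.1405e+00 1.4000e-03 3.1410e+00] F [ 0.6 -0.5 -0.1] w 87.1 t 4.2
```

>>> step_arm(series=[[[1,0.0575,0.0195,0.05,-8],[1,0.0575,0.0195,0.1,-15],[1,0.0575,0.0195,0.15,-15],[1,0.0575,0.0195,0.18,-15],[1,0.0575,0.0195,0.18,-15],[1,0.0575,0.0195,0.22,-15],[1,0.0575,0.0195,0.26,-15],[1,0.0575,0.0195,0.28,-15],[1,0.0575,0.0195,0.2995,-15],[1,0.0575,0.0195,0.2995,-15],[1,0.0575,0.0195,0.2995,-15]]])

```text
t: 5.3
ee_pos: [513.4, 71.2, 63.2]
ee_rot: [3.142, 0.002, -2.88]
force: [0.6, 0.2, 0.3]
width: 86.6
```

Run:
```python
from h import *
snap('side','s2'); crop('s2',250,130,370,280,4,'c11'); go(512,71,62,np.pi+.262)
```

```text
shift [0.0015, -0.0, 0.0013] turn -0.04 | pos [513.5  71.4  63.3] [ 3.1413e+00  2.7000e-03 -2.8803e+00] F [-0.3 -0.   0.8] w 86.8 t 5.35
```

View pics/c11.png

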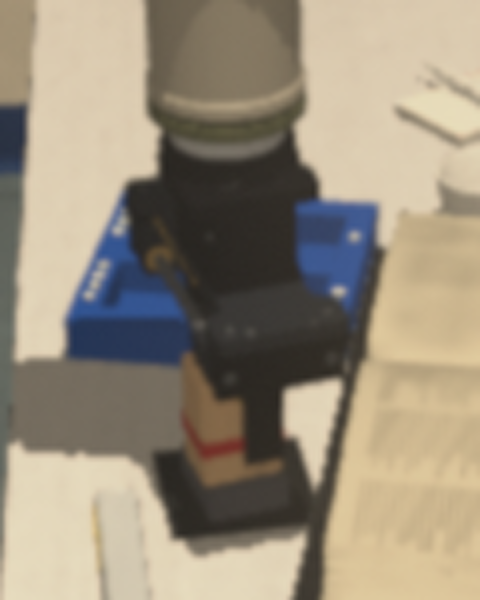

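>>> step_arm(series=[[[0.3,0.001,0,0.001,0],[0.3,0.001,0,0.001,0],[0.3,0.001,0,0.001,0],[0.3,0.001,0,0.001,0],[0.3,0.001,0,0.001,0],[0.3,0.001,0,0.001,0],[0.3,0.001,0,0.001,0]]], newtons=40)

```text
t: 6.05
ee_pos: [510.9, 71.1, 60.0]
ee_rot: [-3.141, -0.0, -2.88]
force: [1.3, -1.0, -1.2]
width: 39.7
```

```bash
cat >> h.py <<'E'
RK=np.array([461.8,-288.4]); RY=.066
def rk(x,y): c,s=np.cos(RY),np.sin(RY); return RK+[c*x-s*y,s*x+c*y]
E
python3 -c "
from h import *
A=rk(-47,195);print(A,rk(23,195))
go(406,20,105,np.pi+RY)
go(*A,90,np.pi+RY)"
```

```text
[402.04167043 -96.92430429] [471.88926577 -92.30765768]
shift [0.1146, -0.0222, -0.045] turn 11.23 | pos [510.9  71.1  60. ] [-3.1414e+00 -1.0000e-04 -2.8796e+00] F [ 1.3 -1.  -1.2] w 39.7 t 6.05
shift [0.1487, -0.1341, -0.0299] turn 11.23 | pos [510.9  71.1  60. ] [-3.1414e+00 -1.0000e-04 -2.8796e+00] F [ 1.3 -1.  -1.2] w 39.7 t 6.05
```

>>> step_arm(series=[[[0.3,0,0,-0.02,0],[0.3,0,0,-0.045,0],[0.3,0.04,-0.01,-0.045,5],[0.3,0.08,-0.02,-0.045,11.2],[0.3,0.115,-0.022,-0.045,11.2],[0.3,0.115,-0.022,-0.045,11.2],[0.3,0.13,-0.065,-0.045,11.2],[0.3,0.14,-0.1,-0.045,11.2],[0.3,0.1487,-0.134,-0.045,11.2],[0.3,0.1487,-0.134,-0.045,11.2],[0.3,0.1487,-0.134,-0.045,11.2]]])

```text
t: 7.15
ee_pos: [401.9, -97.1, 104.9]
ee_rot: [3.142, -0.0, -3.077]
force: [-0.3, 0.5, -2.9]
width: 39.8
```

Run:
```python
from h import *
snap('side','s3'); crop('s3',240,160,360,440,2.1,'c12');snap('wrist','w4')
A=rk(-47,195);go(*A,90,np.pi+RY)
```

```text
shift [0.0, -0.001, 0.0149] turn 0.09 | pos [402.  -96.  104.9] [ 3.1416e+00 -4.0000e-04 -3.0740e+00] F [-0.2  0.4 -3. ] w 39.6 t 7.25
```

View pics/c12.png

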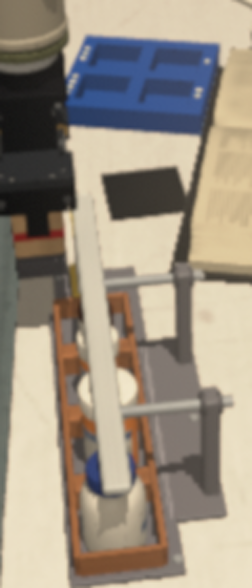

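View pics/w4.png

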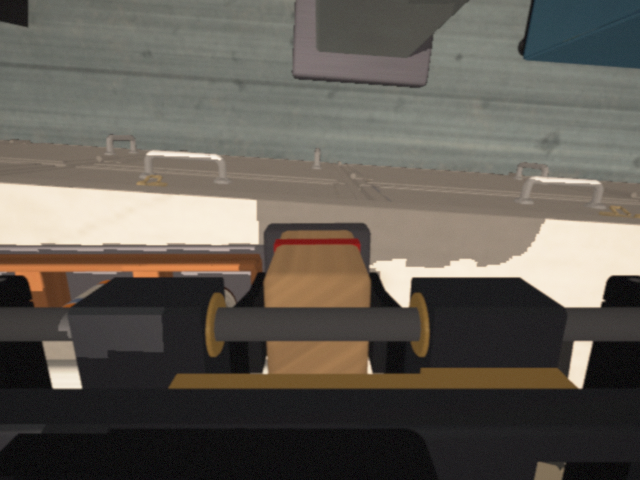

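>>> step_arm(series=[[[0.3,0,0,0.01,0],[0.3,0,0,0.021,0],[0.3,0,0,0.021,0],[0.3,-0.01,0,0.021,0],[0.3,-0.02,0,0.021,0],[0.3,-0.03,0,0.021,0],[0.3,-0.04,0,0.021,0],[0.3,-0.05,0,0.021,0],[0.3,-0.06,0,0.021,0],[0.3,-0.066,0,0.021,0],[0.3,-0.07,0,0.021,0],[0.3,-0.07,0,0.021,0],[0.3,-0.07,0,0.021,0]]])

```text
t: 8.55
ee_pos: [471.0, -91.8, 83.6]
ee_rot: [3.141, -0.002, -3.075]
force: [-4.3, 1.5, -5.3]
width: 39.6
```

Run:
```python
from h import *
snap('side','s4'); crop('s4',240,160,360,440,2.1,'c13')
A=rk(22,195);go(*A,90,np.pi+RY)
```

```text
shift [0.0001, -0.0006, -0.0063] turn 0.03 | pos [471.  -91.8  83.7] [ 3.1409e+00 -1.3000e-03 -3.0750e+00] F [-4.8  1.8 -4.4] w 40.2 t 8.6
```

View pics/c13.png

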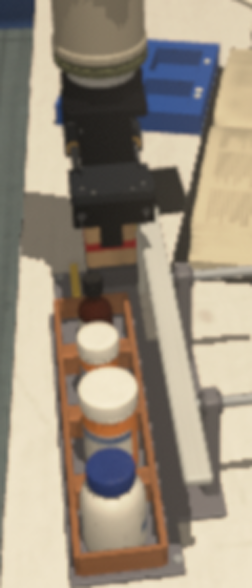

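>>> step_arm(series=[[[0.3,0,0,0.005,0],[0.3,0,0,0.01,0],[0.3,0,0,0.014,0],[0.3,0,0,0.017,0],[0.3,0,0,0.019,0],[0.3,0,0,0.019,0]]])

```text
t: 9.2
ee_pos: [471.4, -92.2, 64.6]
ee_rot: [-3.141, -0.001, -3.075]
force: [-4.1, -1.3, -5.8]
width: 39.8
```

Ease down to the floor and back against the kerb.

>>> step_arm(series=[[[0.3,0,0,0.001,0],[0.3,0,0,0.002,0],[0.3,0.002,0,0.002,0],[0.3,0.004,0,0.002,0],[0.3,0.006,0,0.002,0],[0.3,0.007,0,0.002,0],[0.3,0.007,0,0.002,0]]])

```text
t: 9.9
ee_pos: [464.7, -92.6, 63.0]
ee_rot: [3.141, 0.0, -3.075]
force: [-4.5, -2.0, -2.9]
width: 39.8
```

Run:
```python
from h import *
snap('side','s5'); crop('s5',250,200,340,310,5.4,'c14')
A=rk(16,195);go(*A,63,np.pi+RY)
```

```text
shift [-0.0001, -0.0002, 0.0] turn 0.03 | pos [464.8 -92.6  63. ] [ 3.1415  0.     -3.0751] F [-4.5 -2.5 -1.6] w 39.9 t 9.95
```

View pics/c14.png

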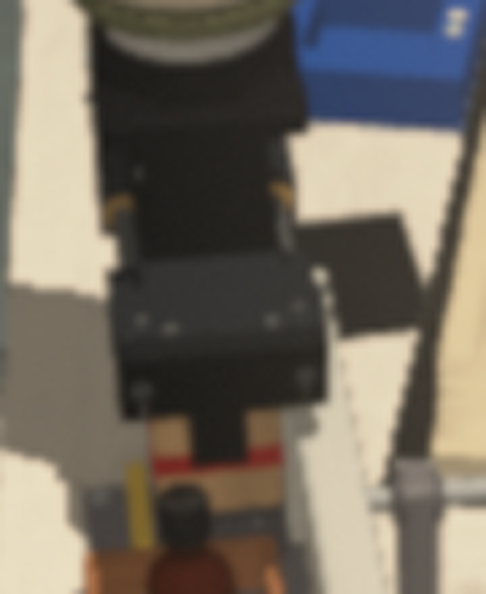

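>>> step_arm(series=[[[0.48,0,0,0,0],[0.52,0,0,0,0],[0.6,0,0,0,0],[0.65,0,0,0,0],[0.65,0,0,0,0]]])

```text
t: 10.45
ee_pos: [465.2, -92.5, 63.2]
ee_rot: [3.142, 0.001, -3.075]
force: [-0.2, 0.2, 0.1]
width: 55.1
```

Run:
```python
from h import *
snap('side','s6'); crop('s6',250,200,340,310,5.4,'c15')
A=rk(16,195);go(*A,63,np.pi+RY)
```

```text
shift [0.0001, -0.0003, 0.0001] turn 0.04 | pos [465.  -92.5  63.1] [ 3.1415e+00  3.0000e-04 -3.0750e+00] F [-0.3 -0.5 -0.6] w 56.0 t 10.5
```

View pics/c15.png

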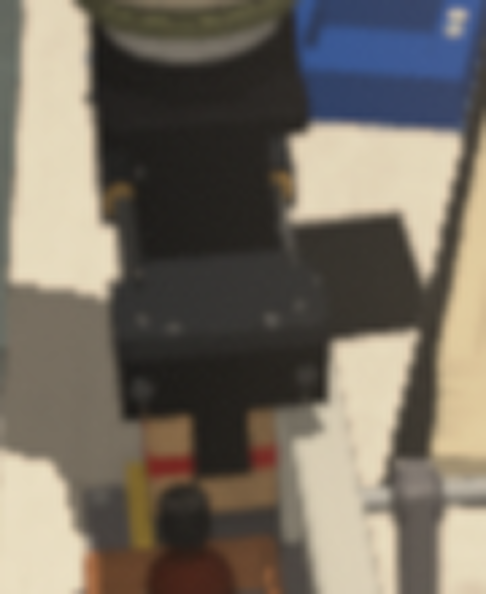

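>>> step_arm(series=[[[0.65,0,0,-0.02,0],[0.65,0,0,-0.06,0],[0.65,0,0,-0.1,0],[0.65,0,0,-0.14,0],[0.8,-0.04,0,-0.18,0],[1,-0.07,-0.04,-0.22,0],[1,-0.07,-0.08,-0.26,0],[1,-0.07,-0.12,-0.3,0],[1,-0.07,-0.16,-0.3,0],[1,-0.07,-0.18,-0.3,0],[1,-0.07,-0.18,-0.3,0],[1,-0.07,-0.18,-0.3,0]]])

```text
t: 11.7
ee_pos: [546.3, -268.5, 362.7]
ee_rot: [-3.141, -0.001, -3.077]
force: [1.3, 0.9, -0.1]
width: 86.5
```

Run:
```python
from h import *
snap('wrist','w5'); snap('side','s7'); crop('s7',240,200,360,440,2.4,'c16'); crop('w5',150,70,550,270,2,'c17')
print(np.round(ld('w5')['T'],3).tolist()); go(500,-250,360)
```

```text
[[-0.064, -0.963, -0.262, 476.357], [0.998, -0.062, -0.017, -272.86], [0.001, -0.262, 0.965, 515.571], [0.0, 0.0, 0.0, 1.0]]
shift [0.0459, 0.0193, 0.0026] turn 0 | pos [ 547.1 -266.2  362.6] [ 3.1406e+00 -2.0000e-04 -3.0735e+00] F [-0.8  0.3 -0.3] w 86.9 t 11.8
```

View pics/c16.png

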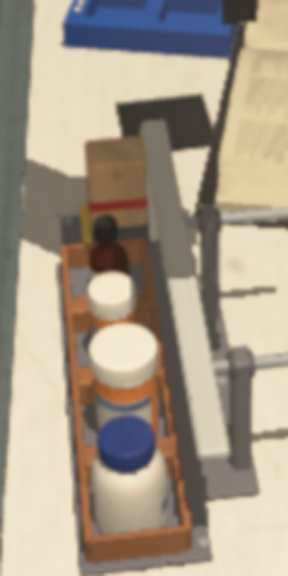

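View pics/c17.png

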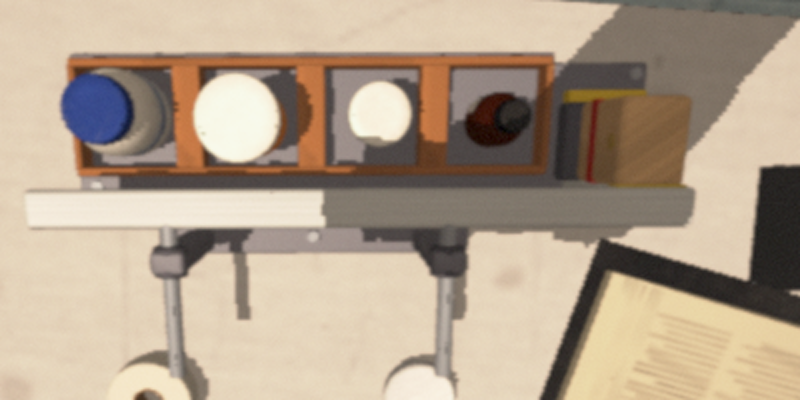

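Run:
```python
from fit import *
c=lambda x,y:(150+(x+.5)/2-.5,70+(y+.5)/2-.5)
W='w5';d=ld(W)
o=[(W,(-31,-71,31),c(201,66)),(W,(-31,-9,31),c(300,66)),(W,(-31,9,31),c(326,66)),(W,(-31,71,31),c(422,66)),(W,(-31,89,31),c(448,66)),(W,(31,9,31),c(326,166)),(W,(31,-9,31),c(300,166)),(W,(31,-71,31),c(203,168)),(W,(31,71,31),c(422,166))]
r=fit(o,[461,-288,.066])
for n,u,z,rad in [('blue',c(97,108),91,19.5),('large',c(238,117),95,24.5),('slim',c(380,114),79,18.5),('dropper',c(513,116),82,9.5)]:
    P=px2w(d,*u,z); k=np.cos(r[2]),np.sin(r[2]); q=P[:2]-r[:2]
    print(n,np.round(P,1),'rack',np.round([k[0]*q[0]+k[1]*q[1],-k[1]*q[0]+k[0]*q[1]],1),'radpx*2',2*rad*359/(515-z)/.98)
```

```text
fit [461.562, -287.849, 0.067] deg 3.845000426757703
[[-0.7, 0.2], [-1.3, 0.0], [-0.1, 0.0], [0.8, -0.2], [2.0, -0.2], [0.2, 0.3], [-0.5, 0.3], [0.8, -0.6], [-0.6, 0.1]]
blue [ 466.2 -407.2   91. ] rack [  -3.4 -119.4] radpx*2 33.69512899499423
large [ 466.1 -327.3   95. ] rack [  1.9 -39.7] radpx*2 42.73809523809524
slim [ 458.7 -247.2   79. ] rack [-0.1 40.8] radpx*2 31.087343194158397
dropper [ 455.  -170.7   82. ] rack [  1.4 117.4] radpx*2 16.074374322477258
```

```bash
cat >> h.py <<'E'
CY=-.223; CD=np.array([518.2,297.2])
def pk(n):
    x,y={1:(40,40),2:(40,-40),3:(-40,40),4:(-40,-40)}[n]; c,s=np.cos(CY),np.sin(CY); return CD+[c*x-s*y,s*x+c*y]
E
python3 -c "
from h import *
for i in (1,2,3,4): print(pk(i))
go(466,-327.5,200,np.pi+.067)
go(466,-327.5,55,np.pi+.067)"
```

```text
[566.05578796 327.36328164]
[548.36328164 249.34421204]
[488.03671836 345.05578796]
[470.34421204 267.03671836]
shift [0.085, -0.0558, 0.1626] turn 0.06 | pos [ 547.1 -266.2  362.6] [ 3.1406e+00 -2.0000e-04 -3.0735e+00] F [-0.8  0.3 -0.3] w 86.9 t 11.8
shift [0.085, -0.056, 0.3076] turn 0.06 | pos [ 547.1 -266.2  362.6] [ 3.1406e+00 -2.0000e-04 -3.0735e+00] F [-0.8  0.3 -0.3] w 86.9 t 11.8
```

>>> step_arm(series=[[[0.71,0.04,-0.03,0.02,0],[0.71,0.085,-0.056,0.04,0],[0.71,0.085,-0.056,0.08,0],[0.71,0.085,-0.056,0.12,0],[0.71,0.085,-0.056,0.16,0],[0.71,0.085,-0.056,0.19,0],[0.71,0.085,-0.056,0.19,0],[0.71,0.085,-0.056,0.19,0]]])

```text
t: 12.6
ee_pos: [466.3, -328.1, 173.8]
ee_rot: [3.141, 0.0, -3.073]
force: [1.0, 0.4, 0.7]
width: 61.9
```

Run:
```python
from h import *
snap('wrist','w6');crop('w6',150,0,500,480,1.2,'c18')
go(466,-327.5,55,np.pi+.067)
```

```text
shift [0.0007, 0.0013, 0.1196] turn 0.05 | pos [ 466.6 -328.7  174.6] [-3.1409e+00  1.6000e-03 -3.0737e+00] F [ 0.8 -1.2 -0. ] w 61.7 t 12.65
```

View pics/c18.png

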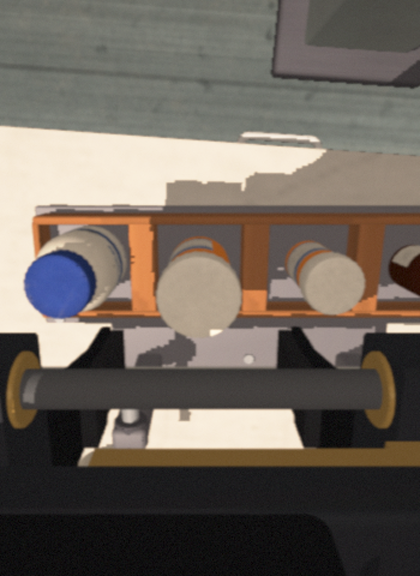

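>>> step_arm(series=[[[0.71,0.0005,0.001,0.04,0],[0.71,0.0005,0.001,0.08,0],[0.71,0.0005,0.001,0.1,0],[0.71,0.0005,0.001,0.1195,0],[0.71,0.0005,0.001,0.1195,0],[0.71,0.0005,0.001,0.1195,0],[0.4,0.0005,0.001,0.1195,0],[0.4,0.0005,0.001,0.1195,0],[0.4,0.0005,0.001,0.1195,0],[0.4,0.0005,0.001,0.1195,0],[0.4,0.0005,0.001,0.1195,0]]], newtons=25)

```text
t: 13.75
ee_pos: [465.7, -328.4, 54.5]
ee_rot: [-3.141, 0.002, -3.075]
force: [-0.3, 0.9, 6.8]
width: 48.6
```

>>> step_arm(series=[[[0.4,0,0,-0.015,0],[0.4,0,0,-0.04,0],[0.4,0,0,-0.08,0],[0.4,0,0,-0.12,0],[0.4,0,0,-0.15,0],[0.4,0,0,-0.15,0]]])

```text
t: 14.35
ee_pos: [466.2, -329.6, 208.3]
ee_rot: [-3.139, 0.006, -3.076]
force: [-0.6, -0.6, -1.5]
width: 48.5
```

Run:
```python
from h import *
snap('wrist','w7');crop('w7',150,0,500,480,1.2,'c19');snap('side','s8');crop('s8',240,150,380,440,2,'c20')
go(*pk(1),205,np.pi+CY)
go(*pk(1),57,np.pi+CY)
```

```text
shift [-0.1444, 0.6472, -0.0005] turn 16.59 | pos [ 465.1 -328.   204.2] [ 3.1415e+00  1.3000e-03 -3.0751e+00] F [ 0.4  0.5 -1.4] w 48.8 t 14.45
shift [-0.1442, 0.6472, 0.1475] turn 16.59 | pos [ 465.1 -328.   204.2] [ 3.1415e+00  1.3000e-03 -3.0751e+00] F [ 0.4  0.5 -1.4] w 48.8 t 14.45
```

View pics/c19.png

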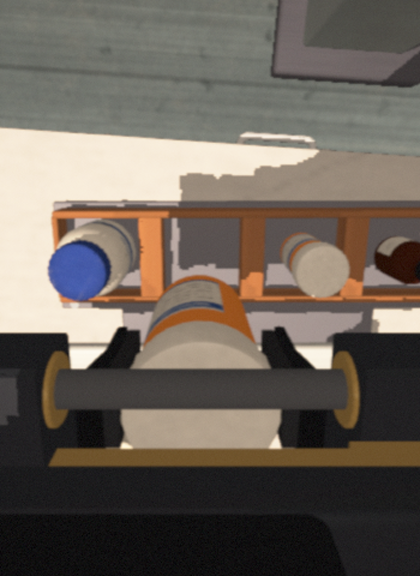

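View pics/c20.png

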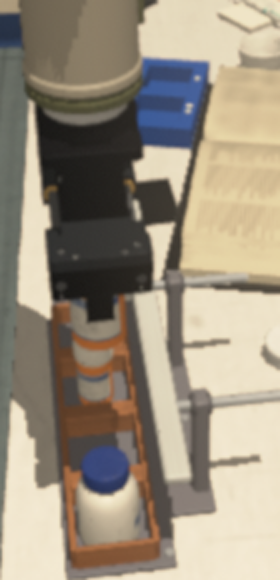

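>>> step_arm(series=[[[0.4,-0.01,0.04,0,0],[0.4,-0.02,0.09,0,2],[0.4,-0.03,0.14,0,4],[0.4,-0.04,0.19,0,6],[0.4,-0.05,0.24,0,8],[0.4,-0.065,0.29,0,10],[0.4,-0.08,0.335,0,12],[0.4,-0.09,0.38,0,14],[0.4,-0.1,0.425,0,16],[0.4,-0.11,0.47,0,16.6],[0.4,-0.12,0.515,0,16.6],[0.4,-0.13,0.56,0,16.6],[0.4,-0.135,0.605,0,16.6],[0.4,-0.144,0.63,0,16.6],[0.4,-0.144,0.647,0,16.6],[0.4,-0.144,0.647,0,16.6],[0.4,-0.144,0.647,0.05,16.6],[0.4,-0.144,0.647,0.09,16.6],[0.4,-0.144,0.647,0.09,16.6]]])

```text
t: 16.35
ee_pos: [562.7, 323.5, 108.4]
ee_rot: [-3.134, -0.006, 2.916]
force: [-0.7, -0.4, -0.0]
width: 48.8
```

Run:
```python
from h import *
snap('wrist','w8');crop('w8',100,0,600,480,1.2,'c21');snap('side','s9');crop('s9',240,110,380,280,3.5,'c22')
go(*pk(1),55,np.pi+CY)
```

```text
shift [0.0004, 0.002, 0.0596] turn -0.13 | pos [566.  325.4 114.6] [-3.1408 -0.      2.9164] F [ 0.6 -0.   0.5] w 48.3 t 16.45
```

View pics/c21.png

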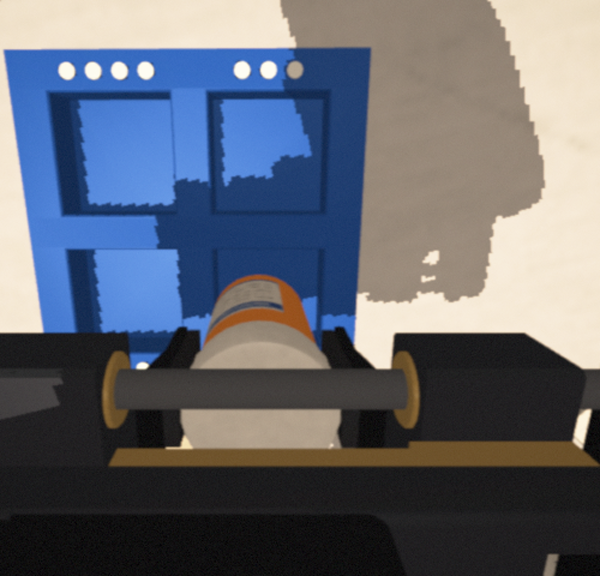

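View pics/c22.png

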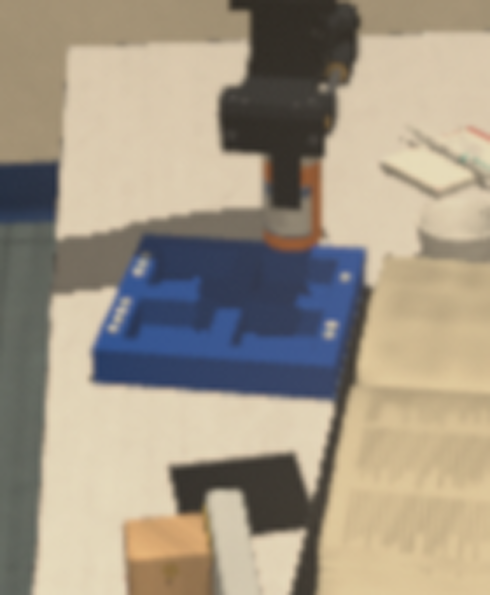

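>>> step_arm(series=[[[0.4,0.0005,0.002,0.01,0],[0.4,0.0005,0.002,0.02,0],[0.4,0.0005,0.002,0.035,0],[0.4,0.0005,0.002,0.045,0],[0.4,0.0005,0.002,0.055,0],[0.4,0.0005,0.002,0.06,0],[0.4,0.0005,0.002,0.06,0],[0.4,0.0005,0.002,0.06,0]]])

```text
t: 17.25
ee_pos: [565.9, 328.9, 53.6]
ee_rot: [3.142, 0.0, 2.918]
force: [-0.3, -0.7, 1.3]
width: 49.0
```

Run:
```python
from h import *
snap('side','s10');crop('s10',240,110,380,280,3.5,'c23')
go(*pk(1),54,np.pi+CY)
```

```text
shift [-0.0006, -0.0016, -0.0004] turn -0.02 | pos [565.8 329.   53.6] [3.1415e+00 2.0000e-04 2.9182e+00] F [ 0.1 -0.   0.4] w 48.8 t 17.3
```

View pics/c23.png

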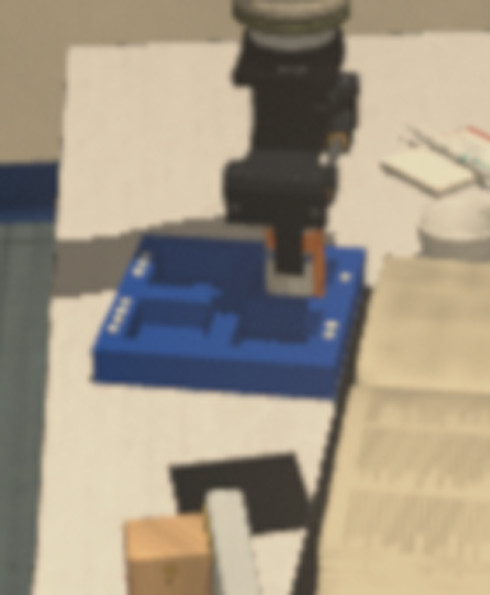

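>>> step_arm(series=[[[0.6,0,0,0,0],[0.72,0,0,0,0],[0.72,0,0,0,0],[0.72,0,0,0,0],[0.72,0,0,-0.04,0],[0.72,0,0,-0.08,0],[0.72,0,0,-0.12,0],[0.72,0,0,-0.15,0],[0.72,0,0,-0.16,0],[0.72,0,0,-0.16,0]]])

```text
t: 18.3
ee_pos: [566.2, 329.4, 214.8]
ee_rot: [3.14, 0.001, 2.918]
force: [0.1, 1.1, -0.1]
width: 62.5
```

Run:
```python
from h import *
snap('side','s11');crop('s11',240,110,380,440,1.75,'c24')
go(466,-407,200,np.pi+.067)
go(466,-407,45,np.pi+.067)
```

```text
shift [-0.0658, -0.74, 0.0129] turn -16.62 | pos [565.5 329.2 213.1] [ 3.1413e+00 -2.0000e-04  2.9185e+00] F [-0.1  0.3 -0.9] w 62.6 t 18.35
shift [-0.0659, -0.74, 0.1679] turn -16.62 | pos [565.5 329.2 213.1] [ 3.1413e+00 -2.0000e-04  2.9185e+00] F [-0.1  0.3 -0.9] w 62.6 t 18.35
```

View pics/c24.png

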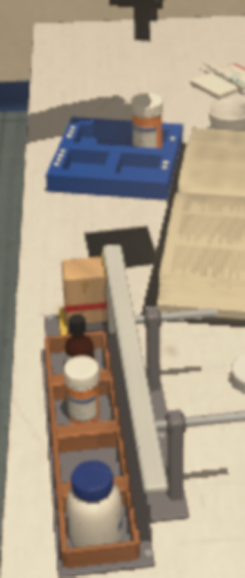

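>>> step_arm(series=[[[0.78,-0.005,-0.05,0,-2],[0.78,-0.01,-0.1,0,-4],[0.78,-0.015,-0.15,0,-6],[0.78,-0.02,-0.2,0,-8],[0.78,-0.025,-0.25,0,-10],[0.78,-0.03,-0.3,0,-12],[0.78,-0.035,-0.35,0,-14],[0.78,-0.04,-0.4,0,-16.6],[0.78,-0.045,-0.45,0,-16.6],[0.78,-0.05,-0.5,0,-16.6],[0.78,-0.05,-0.55,0,-16.6],[0.78,-0.055,-0.6,0,-16.6],[0.78,-0.06,-0.65,0,-16.6],[0.78,-0.06,-0.7,0,-16.6],[0.78,-0.0655,-0.74,0,-16.6],[0.78,-0.0655,-0.74,0.02,-16.6],[0.78,-0.0655,-0.74,0.04,-16.6],[0.78,-0.0655,-0.74,0.04,-16.6]]])

```text
t: 20.15
ee_pos: [463.8, -405.7, 169.2]
ee_rot: [3.137, -0.005, -3.076]
force: [0.3, 1.3, 0.2]
width: 67.7
```

Run:
```python
from h import *
snap('wrist','w9');crop('w9',150,0,500,480,1.2,'c25')
go(466,-407,45,np.pi+.067)
```

```text
shift [-0.0017, -0.0014, 0.1262] turn -0.04 | pos [ 464.7 -406.   171.2] [ 3.1389 -0.0034 -3.0753] F [-0.8  0.6  1.2] w 67.8 t 20.2
```

View pics/c25.png

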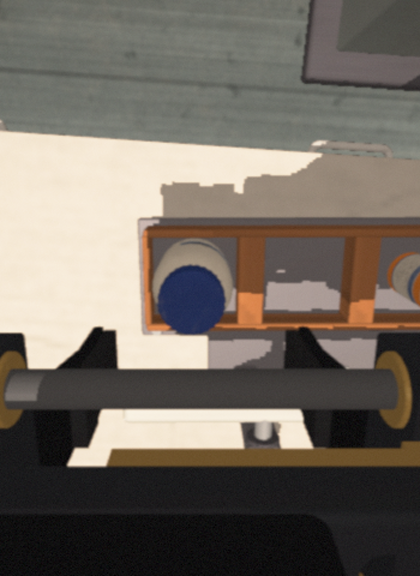

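Run:
```python
from h import *
d=ld('w9'); print(px2w(d,310,250,91), px2w(d,150+193/1.2,254/1.2,70)); print(robot.read_state()['ee_pos'], w2px(d,[464.7,-406,91]),np.round(d['T'],3))
```

```text
[ 464.40834588 -409.75594222   91.        ] [ 442.22640426 -410.78970291   70.        ]
[ 464.68825964 -406.01819328  171.19341697] [315.54693145 250.7559035 ] [[-6.50000e-02 -9.64000e-01 -2.57000e-01  3.94657e+02]
 [ 9.98000e-01 -6.20000e-02 -2.20000e-02 -4.10812e+02]
 [ 5.00000e-03 -2.58000e-01  9.66000e-01  3.22433e+02]
 [ 0.00000e+00  0.00000e+00  0.00000e+00  1.00000e+00]]
```

>>> step_arm(series=[[[0.78,-0.0005,-0.0035,0.04,0],[0.78,-0.0005,-0.0035,0.08,0],[0.78,-0.0005,-0.0035,0.11,0],[0.78,-0.0005,-0.0035,0.126,0],[0.78,-0.0005,-0.0035,0.126,0],[0.78,-0.0005,-0.0035,0.126,0],[0.45,-0.0005,-0.0035,0.126,0],[0.45,-0.0005,-0.0035,0.126,0],[0.45,-0.0005,-0.0035,0.126,0],[0.45,-0.0005,-0.0035,0.126,0],[0.45,-0.0005,-0.0035,0.126,0]]], newtons=25)

```text
t: 21.3
ee_pos: [467.0, -410.6, 48.3]
ee_rot: [-3.141, 0.001, -3.075]
force: [-0.2, 1.6, 6.6]
width: 50.2
```

Run:
```python
from h import *
snap('side','s12');crop('s12',240,270,370,440,3.5,'c26')
s=robot.read_state();print(s['ee_pos'],s['force'],s['width'])
```

```text
[ 466.92415693 -410.65385462   48.29354929] [0.13628256 1.42397595 6.49034891] 50.53280881236498
```

View pics/c26.png

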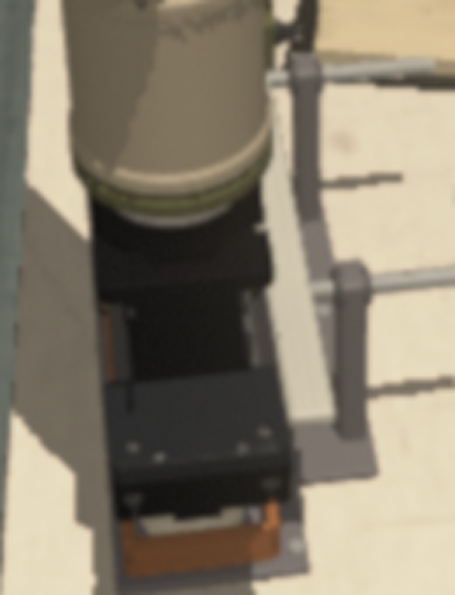

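>>> step_arm(series=[[[0.45,0,0,-0.005,0],[0.45,0,0,-0.01,0],[0.45,0,0,-0.015,0],[0.45,0,0,-0.02,0]]])

```text
t: 21.75
ee_pos: [466.4, -410.5, 67.9]
ee_rot: [-3.142, -0.0, -3.075]
force: [-0.5, 0.4, -0.4]
width: 50.1
```

Run:
```python
from h import *
snap('side','s13');crop('s13',240,270,370,440,3.5,'c27')
s=robot.read_state();print(s['ee_pos'],s['force'],s['width'])
```

```text
[ 466.7417249  -410.83697679   68.80990214] [ 1.59035429 -0.67644312  0.61330463] 50.0878210945551
```

View pics/c27.png

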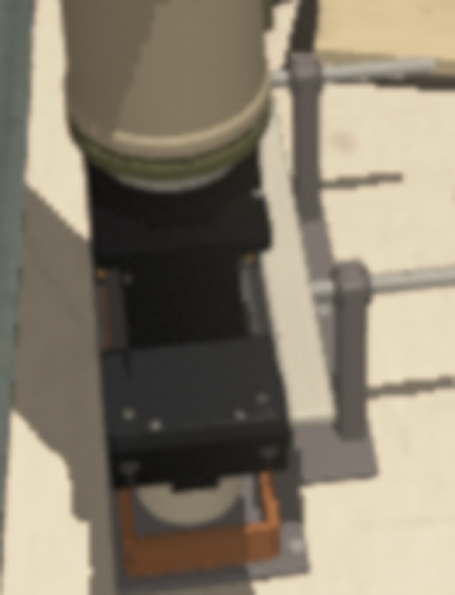

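>>> step_arm(series=[[[0.45,0,0,-0.02,0],[0.45,0,0,-0.05,0],[0.45,0,0,-0.09,0],[0.45,0,0,-0.125,0],[0.45,0,0,-0.14,0],[0.45,0,0,-0.14,0]]])

```text
t: 22.4
ee_pos: [467.1, -411.2, 209.5]
ee_rot: [-3.14, 0.003, -3.075]
force: [0.2, -0.2, -0.3]
width: 50.2
```

Run:
```python
from h import *
snap('side','s14');crop('s14',220,200,370,440,2.5,'c28');snap('wrist','w10');crop('w10',150,0,500,480,1.2,'c29')
go(*pk(2),205,np.pi+CY)
go(*pk(2),55,np.pi+CY)
```

```text
shift [-0.1259, 0.6524, 0.0019] turn 16.6 | pos [ 466.2 -410.   206.3] [ 3.1405e+00 -8.0000e-04 -3.0749e+00] F [ 0.2  0.6 -0.2] w 49.9 t 22.5
shift [-0.126, 0.6522, 0.1519] turn 16.6 | pos [ 466.2 -410.   206.3] [ 3.1405e+00 -8.0000e-04 -3.0749e+00] F [ 0.2  0.6 -0.2] w 49.9 t 22.5
```

View pics/c28.png

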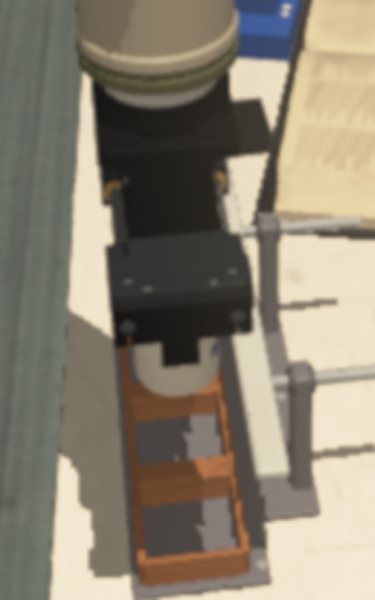

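View pics/c29.png

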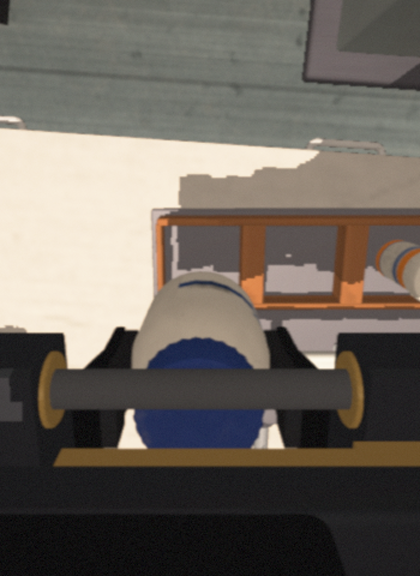

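>>> step_arm(series=[[[0.45,-0.01,0.04,0,0],[0.45,-0.02,0.09,0,2],[0.45,-0.03,0.14,0,4],[0.45,-0.04,0.19,0,6],[0.45,-0.05,0.24,0,8],[0.45,-0.06,0.29,0,10],[0.45,-0.07,0.335,0,12],[0.45,-0.08,0.38,0,14],[0.45,-0.09,0.425,0,16],[0.45,-0.1,0.47,0,16.6],[0.45,-0.11,0.515,0,16.6],[0.45,-0.12,0.56,0,16.6],[0.45,-0.126,0.605,0,16.6],[0.45,-0.126,0.635,0,16.6],[0.45,-0.126,0.652,0,16.6],[0.45,-0.126,0.652,0,16.6],[0.45,-0.126,0.652,0.05,16.6],[0.45,-0.126,0.652,0.09,16.6],[0.45,-0.126,0.652,0.09,16.6],[0.45,-0.126,0.652,0.09,16.6]]])

```text
t: 24.5
ee_pos: [549.2, 246.7, 118.1]
ee_rot: [-3.14, -0.0, 2.916]
force: [0.4, -0.3, 0.2]
width: 50.1
```

Run:
```python
from h import *
snap('wrist','w11');crop('w11',100,0,600,480,1.2,'c30')
go(*pk(2),48,np.pi+CY)
```

```text
shift [0.0021, 0.0014, 0.0715] turn -0.11 | pos [550.  247.5 119.5] [3.1406e+00 1.5000e-03 2.9167e+00] F [ 0.9 -0.7  0. ] w 50.2 t 24.55
```

View pics/c30.png

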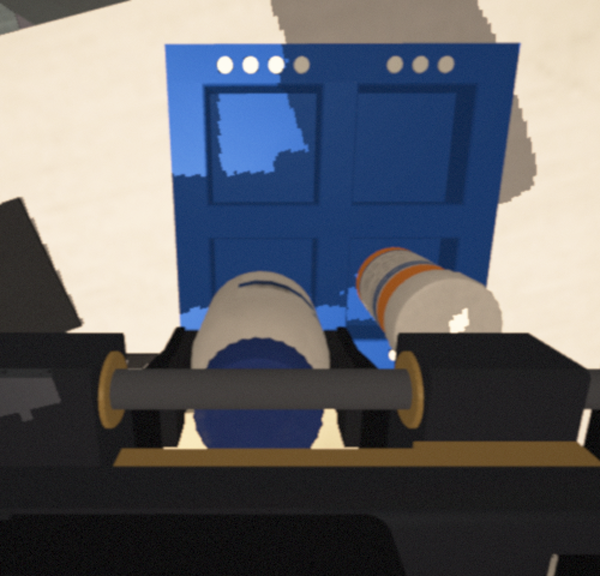

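>>> step_arm(series=[[[0.45,0.001,0.001,0.01,0],[0.45,0.0015,0.0015,0.02,0],[0.45,0.0015,0.0015,0.035,0],[0.45,0.0015,0.0015,0.05,0],[0.45,0.0015,0.0015,0.06,0],[0.45,0.0015,0.0015,0.067,0],[0.45,0.0015,0.0015,0.071,0],[0.45,0.0015,0.0015,0.071,0]]])

```text
t: 25.35
ee_pos: [548.1, 250.3, 47.2]
ee_rot: [3.141, 0.0, 2.918]
force: [-1.5, -2.2, 4.2]
width: 50.0
```

Run:
```python
from h import *
snap('side','s15');crop('s15',240,110,380,280,3.5,'c31')
go(*pk(2),48,np.pi+CY)
```

```text
shift [-0.0005, -0.0008, -0.0009] turn -0.02 | pos [548.1 250.3  47.1] [3.1411e+00 4.0000e-04 2.9182e+00] F [-1.9 -0.6  4.8] w 50.4 t 25.4
```

View pics/c31.png

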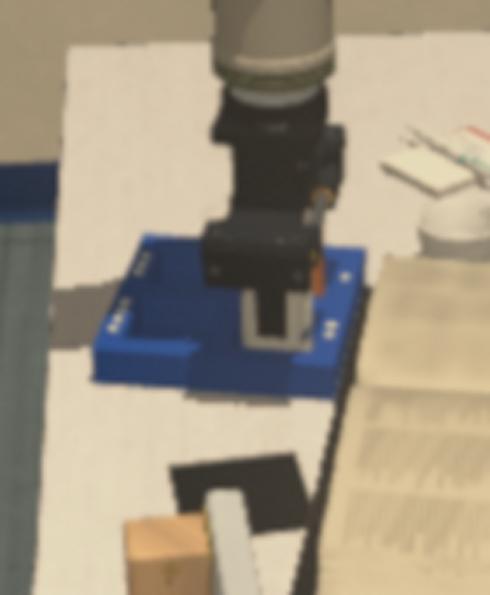

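>>> step_arm(series=[[[0.65,0,0,0,0],[0.72,0,0,0,0],[0.72,0,0,0,0],[0.72,0,0,0,0],[0.72,0,0,-0.04,0],[0.72,0,0,-0.08,0],[0.72,0,0,-0.12,0],[0.72,0,0,-0.15,0],[0.72,0,0,-0.16,0],[0.72,0,0,-0.16,0]]])

```text
t: 26.4
ee_pos: [548.3, 250.6, 207.8]
ee_rot: [3.14, 0.002, 2.918]
force: [-0.3, -0.5, -0.1]
width: 62.7
```

Run:
```python
from h import *
snap('side','s16');crop('s16',240,110,380,440,1.75,'c32')
go(455,-170.7,180,np.pi+.067)
```

```text
shift [-0.0029, -0.4311, 0.026] turn -16.62 | pos [547.6 250.3 206. ] [ 3.1414e+00 -1.0000e-04  2.9185e+00] F [-1.1  0.2 -1.3] w 62.5 t 26.45
```

View pics/c32.png

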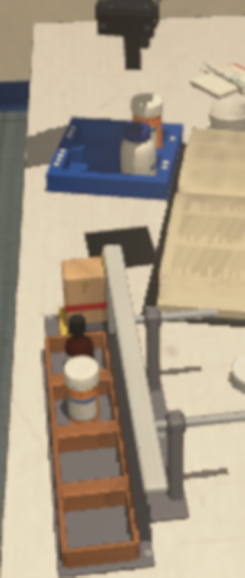

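>>> step_arm(series=[[[0.55,0,-0.04,0,-2],[0.55,0,-0.09,0,-4],[0.55,0,-0.14,0,-6],[0.55,0,-0.19,0,-10],[0.55,0,-0.24,0,-14],[0.55,0,-0.29,0,-16.6],[0.55,0,-0.34,0,-16.6],[0.55,0,-0.385,0.01,-16.6],[0.55,-0.003,-0.42,0.02,-16.6],[0.55,-0.003,-0.431,0.026,-16.6],[0.55,-0.003,-0.431,0.026,-16.6],[0.55,-0.003,-0.431,0.026,-16.6],[0.55,-0.003,-0.431,0.026,-16.6]]])

```text
t: 27.75
ee_pos: [455.5, -169.3, 180.2]
ee_rot: [3.141, -0.001, -3.073]
force: [0.4, 0.3, -0.1]
width: 48.0
```

Run:
```python
from h import *
snap('wrist','w12');crop('w12',150,0,500,480,1.2,'c33')
go(455,-170.7,71,np.pi+.067)
```

```text
shift [0.0007, -0.0013, 0.1094] turn 0.09 | pos [ 455.6 -169.4  180.4] [ 3.1414e+00 -2.0000e-04 -3.0729e+00] F [0.9 1.2 0.4] w 48.0 t 27.8
```

View pics/c33.png

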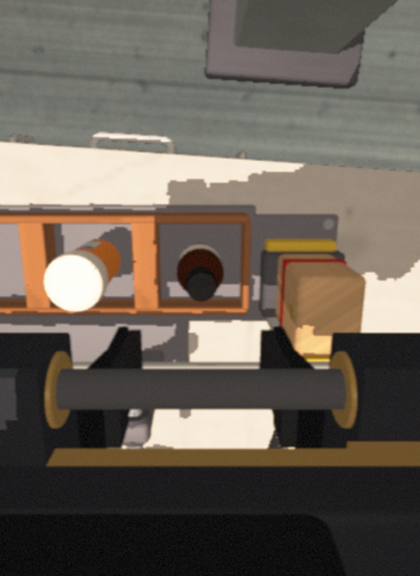

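Run:
```python
from h import *
d=ld('w12'); print(px2w(d,150+203/1.2,284/1.2,82))
```

```text
[ 452.04913591 -167.64866308   82.        ]
```

>>> step_arm(series=[[[0.55,0.002,0,0.04,0],[0.55,0.002,0,0.08,0],[0.55,0.002,0,0.1,0],[0.55,0.002,0,0.109,0],[0.55,0.002,0,0.109,0],[0.55,0.002,0,0.109,0],[0.1,0.002,0,0.109,0],[0.1,0.002,0,0.109,0],[0.1,0.002,0,0.109,0],[0.1,0.002,0,0.109,0],[0.1,0.002,0,0.109,0],[0.1,0.002,0,0.109,0]]], newtons=20)

```text
t: 29.0
ee_pos: [453.3, -170.8, 71.7]
ee_rot: [3.141, 0.0, -3.075]
force: [-0.3, -0.0, 2.2]
width: 18.5
```

>>> step_arm(series=[[[0.1,0,0,-0.01,0],[0.1,0,0,-0.03,0],[0.1,0,0,-0.07,0],[0.1,0,0,-0.11,0],[0.1,0,0,-0.13,0],[0.1,0,0,-0.13,0]]])

```text
t: 29.6
ee_pos: [454.6, -171.5, 204.8]
ee_rot: [-3.142, 0.005, -3.075]
force: [0.2, 0.4, -1.1]
width: 19.1
```

Run:
```python
from h import *
snap('wrist','w13');crop('w13',150,0,500,480,1.2,'c34');snap('side','s17');crop('s17',220,150,370,440,2,'c35')
go(*pk(3),205,np.pi+CY)
```

```text
shift [-0.0691, 0.5124, -0.0031] turn 16.59 | pos [ 453.1 -170.8  201.6] [ 3.1412e+00  6.0000e-04 -3.0751e+00] F [-0.7  0.  -1.3] w 18.7 t 29.7
```

View pics/c34.png

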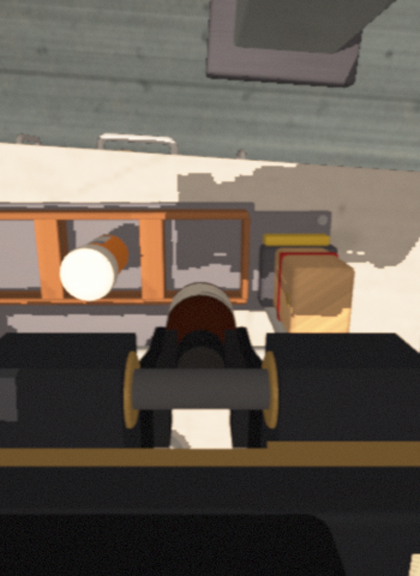

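View pics/c35.png

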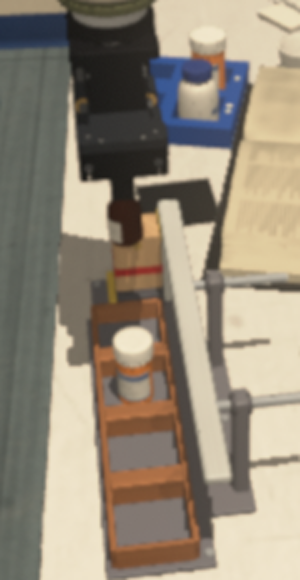

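>>> step_arm(series=[[[0.1,-0.01,0.04,0,0],[0.1,-0.02,0.09,0,2],[0.1,-0.03,0.14,0,4],[0.1,-0.04,0.19,0,6],[0.1,-0.045,0.24,0,8],[0.1,-0.05,0.29,0,10],[0.1,-0.055,0.335,0,12],[0.1,-0.06,0.38,0,14],[0.1,-0.065,0.425,0,16],[0.1,-0.069,0.47,0,16.6],[0.1,-0.069,0.5,0,16.6],[0.1,-0.069,0.512,0,16.6],[0.1,-0.069,0.512,0.03,16.6],[0.1,-0.069,0.512,0.07,16.6],[0.1,-0.069,0.512,0.08,16.6],[0.1,-0.069,0.512,0.08,16.6],[0.1,-0.069,0.512,0.08,16.6]]])

```text
t: 31.4
ee_pos: [488.8, 344.4, 122.8]
ee_rot: [3.141, 0.001, 2.918]
force: [-0.9, -0.0, -0.5]
width: 18.6
```

Run:
```python
from h import *
snap('wrist','w14');crop('w14',100,0,600,480,1.2,'c36')
go(*pk(3),71,np.pi+CY)
```

```text
shift [0.0011, -0.0001, 0.0524] turn -0.05 | pos [489.  344.8 123.4] [3.1397e+00 1.4000e-03 2.9178e+00] F [ 0.1 -0.4  0.4] w 18.8 t 31.45
```

View pics/c36.png

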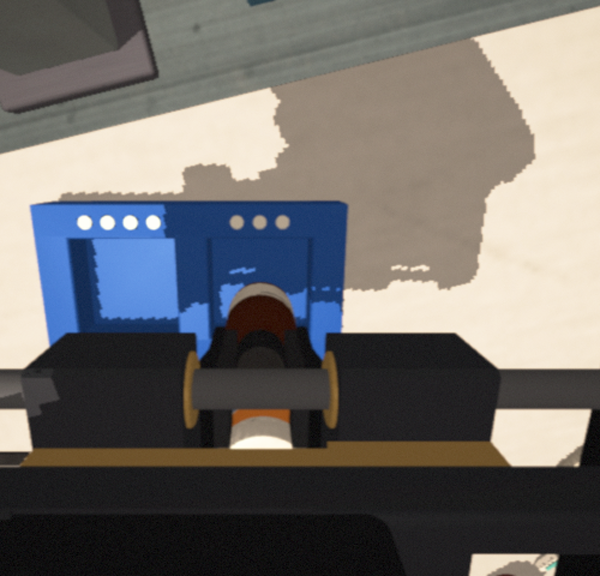

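>>> step_arm(series=[[[0.1,0.001,0,0.01,0],[0.1,0.001,0,0.025,0],[0.1,0.001,0,0.04,0],[0.1,0.001,0,0.047,0],[0.1,0.001,0,0.0515,0],[0.1,0.001,0,0.0515,0],[0.1,0.001,0,0.0515,0]]])

```text
t: 32.15
ee_pos: [487.3, 345.2, 70.4]
ee_rot: [3.141, 0.0, 2.918]
force: [-1.2, 0.5, 3.7]
width: 19.0
```

Run:
```python
from h import *
snap('side','s18');crop('s18',240,110,380,280,3.5,'c37')
go(*pk(3),71,np.pi+CY)
```

```text
shift [-0.0008, 0.0, -0.0007] turn -0.01 | pos [487.3 345.2  70.3] [3.1408e+00 2.0000e-04 2.9184e+00] F [-0.2  0.6  3.8] w 18.7 t 32.2
```

View pics/c37.png

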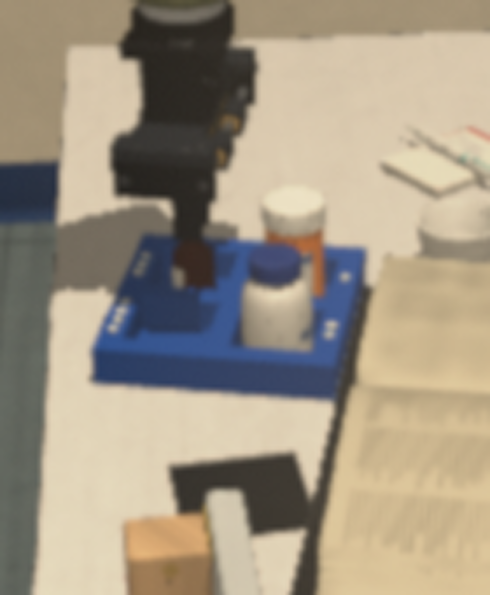

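Seated. Release, rise, and go to the slim vial.

>>> step_arm(series=[[[0.35,0,0,0,0],[0.45,0,0,0,0],[0.45,0,0,0,0],[0.45,0,0,0,0],[0.45,0,0,-0.04,0],[0.45,0,0,-0.08,0],[0.45,0,0,-0.12,0],[0.45,0,0,-0.13,0],[0.45,0,0,-0.13,0]]])

```text
t: 33.1
ee_pos: [487.8, 345.3, 201.7]
ee_rot: [3.139, 0.002, 2.918]
force: [0.5, 0.1, -0.8]
width: 38.9
```

Run:
```python
from h import *
snap('side','s19');crop('s19',240,110,380,440,1.75,'c38')
go(458.5,-247.5,180,np.pi+.067)
```

```text
shift [-0.1033, -0.584, 0.0195] turn -16.62 | pos [487.  344.9 199.8] [3.1411e+00 1.0000e-04 2.9185e+00] F [-0.8 -0.3 -1. ] w 39.0 t 33.15
```

View pics/c38.png

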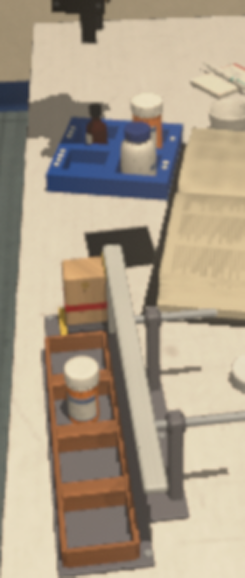

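>>> step_arm(series=[[[0.64,-0.01,-0.04,0,-2],[0.64,-0.02,-0.09,0,-4],[0.64,-0.03,-0.14,0,-6],[0.64,-0.04,-0.19,0,-8],[0.64,-0.05,-0.24,0,-10],[0.64,-0.06,-0.29,0,-12],[0.64,-0.07,-0.335,0,-14],[0.64,-0.08,-0.38,0,-16.6],[0.64,-0.085,-0.425,0,-16.6],[0.64,-0.09,-0.47,0,-16.6],[0.64,-0.095,-0.515,0,-16.6],[0.64,-0.1,-0.555,0,-16.6],[0.64,-0.1033,-0.584,0.02,-16.6],[0.64,-0.1033,-0.584,0.02,-16.6],[0.64,-0.1033,-0.584,0.02,-16.6],[0.64,-0.1033,-0.584,0.02,-16.6]]])

```text
t: 34.75
ee_pos: [458.6, -246.3, 179.4]
ee_rot: [3.141, -0.001, -3.074]
force: [0.1, -0.4, -0.2]
width: 55.7
```

Run:
```python
from h import *
snap('wrist','w15');crop('w15',150,0,500,480,1.2,'c39')
go(458.5,-247.5,49,np.pi+.067)
```

```text
shift [0.0004, -0.0013, 0.1307] turn 0.08 | pos [ 458.9 -246.2  179.7] [ 3.1411e+00 -4.0000e-04 -3.0731e+00] F [ 0.2 -0.5  0.6] w 55.9 t 34.8
```

View pics/c39.png

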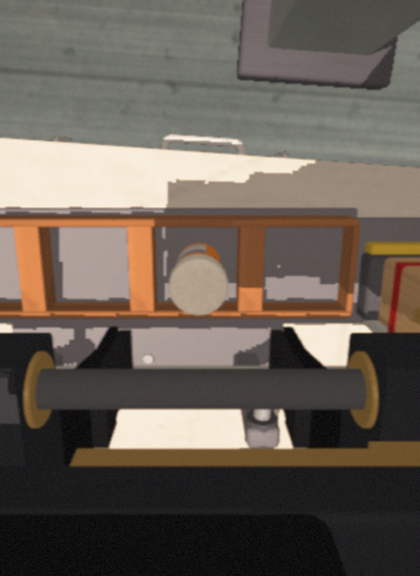

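>>> step_arm(series=[[[0.64,0,-0.0015,0.04,0],[0.64,0,-0.0015,0.08,0],[0.64,0,-0.0015,0.115,0],[0.64,0,-0.0015,0.128,0],[0.64,0,-0.0015,0.128,0],[0.64,0,-0.0015,0.128,0],[0.3,0,-0.0015,0.128,0],[0.3,0,-0.0015,0.128,0],[0.3,0,-0.0015,0.128,0],[0.3,0,-0.0015,0.128,0],[0.3,0,-0.0015,0.128,0]]], newtons=25)

```text
t: 35.9
ee_pos: [459.1, -249.1, 52.6]
ee_rot: [-3.142, 0.001, -3.075]
force: [0.0, 0.5, 6.0]
width: 35.5
```

>>> step_arm(series=[[[0.3,0,0,-0.01,0],[0.3,0,0,-0.03,0],[0.3,0,0,-0.07,0],[0.3,0,0,-0.11,0],[0.3,0,0,-0.145,0],[0.3,0,0,-0.145,0]]])

```text
t: 36.5
ee_pos: [460.3, -250.4, 201.7]
ee_rot: [-3.14, 0.007, -3.076]
force: [-0.1, -0.2, -1.4]
width: 35.4
```

Run:
```python
from h import *
snap('wrist','w16');crop('w16',150,0,500,480,1.2,'c40');snap('side','s20');crop('s20',220,150,370,440,2,'c41')
go(*pk(4),205,np.pi+CY)
```

```text
shift [-0.0459, 0.5142, -0.0073] turn 16.59 | pos [ 458.7 -249.   197.5] [ 3.1413e+00  1.3000e-03 -3.0751e+00] F [-0.5  0.4 -1.1] w 35.5 t 36.6
```

View pics/c40.png

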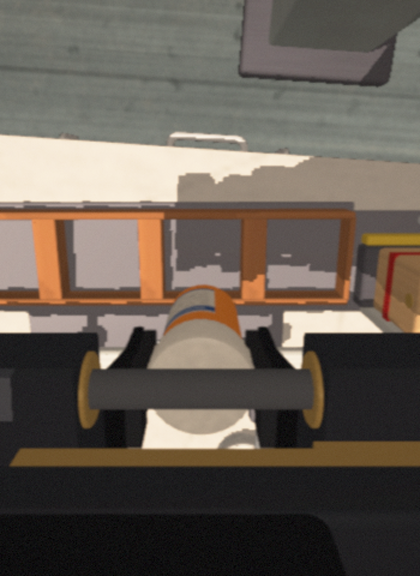

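View pics/c41.png

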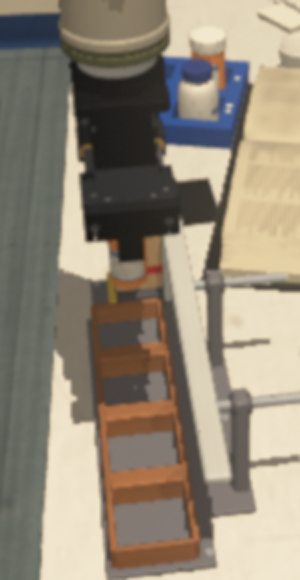

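>>> step_arm(series=[[[0.3,-0.005,0.04,0,0],[0.3,-0.01,0.09,0,2],[0.3,-0.015,0.14,0,4],[0.3,-0.02,0.19,0,6],[0.3,-0.025,0.24,0,8],[0.3,-0.03,0.29,0,10],[0.3,-0.035,0.335,0,12],[0.3,-0.04,0.38,0,14],[0.3,-0.043,0.425,0,16],[0.3,-0.046,0.47,0,16.6],[0.3,-0.046,0.5,0,16.6],[0.3,-0.046,0.514,0,16.6],[0.3,-0.046,0.514,0.03,16.6],[0.3,-0.046,0.514,0.07,16.6],[0.3,-0.046,0.514,0.085,16.6],[0.3,-0.046,0.514,0.085,16.6],[0.3,-0.046,0.514,0.085,16.6]]])

```text
t: 38.3
ee_pos: [470.5, 266.0, 112.1]
ee_rot: [-3.141, -0.0, 2.917]
force: [0.7, 0.9, -0.9]
width: 35.9
```

Run:
```python
from h import *
snap('wrist','w17');crop('w17',100,0,600,480,1.2,'c42')
go(*pk(4),52,np.pi+CY)
```

```text
shift [0.0007, 0.0004, 0.0609] turn -0.06 | pos [470.9 266.5 112.9] [3.1411e+00 6.0000e-04 2.9175e+00] F [ 0.5  0.5 -0.5] w 36.0 t 38.35
```

View pics/c42.png

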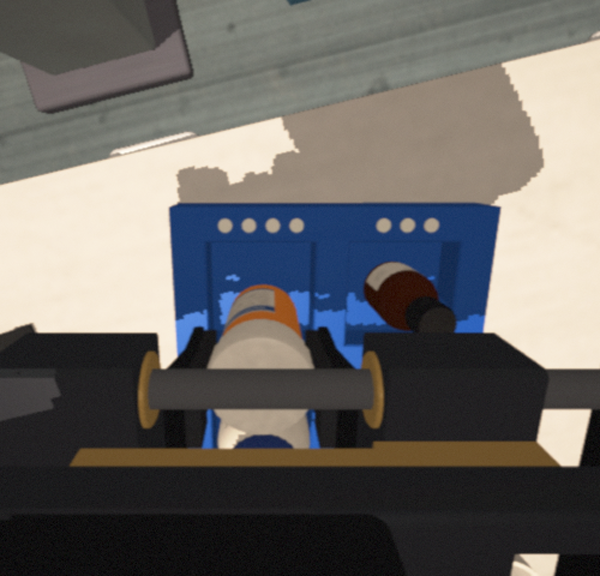

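>>> step_arm(series=[[[0.3,0.0005,0,0.01,0],[0.3,0.0005,0,0.025,0],[0.3,0.0005,0,0.04,0],[0.3,0.0005,0,0.053,0],[0.3,0.0005,0,0.0605,0],[0.3,0.0005,0,0.0605,0],[0.3,0.0005,0,0.0605,0]]])

```text
t: 39.05
ee_pos: [470.1, 267.1, 51.7]
ee_rot: [3.141, 0.0, 2.918]
force: [-0.6, 0.5, -0.1]
width: 35.4
```

>>> step_arm(series=[[[0.55,0,0,0,0],[0.64,0,0,0,0],[0.64,0,0,0,0],[0.64,0,0,0,0],[0.64,0,0,-0.04,0],[0.64,0,0,-0.08,0],[0.64,0,0,-0.12,0],[0.64,0,0,-0.16,0],[0.64,-0.1,-0.02,-0.2,0],[0.64,-0.1,-0.02,-0.24,0],[0.64,-0.1,-0.02,-0.28,0],[0.64,-0.1,-0.02,-0.28,0],[0.64,-0.1,-0.02,-0.28,0]]])

```text
t: 40.35
ee_pos: [564.8, 224.6, 334.4]
ee_rot: [3.139, 0.004, 2.917]
force: [-0.7, 0.6, 0.3]
width: 55.7
```

Run:
```python
from h import *
snap('side','s21');crop('s21',240,110,380,440,1.75,'c43');snap('wrist','w18');crop('w18',50,0,640,300,1.35,'c44')
go(480,-90,250,np.pi+.067)
```

```text
shift [0.0109, -0.3259, 0.081] turn -16.63 | pos [562.8 225.4 331. ] [-3.1414e+00 -4.0000e-04  2.9183e+00] F [ 0.8 -0.1 -0.5] w 55.7 t 40.45
```

View pics/c43.png

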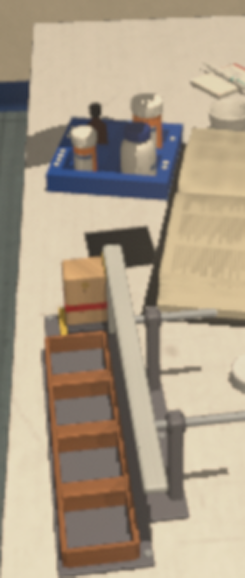

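View pics/c44.png

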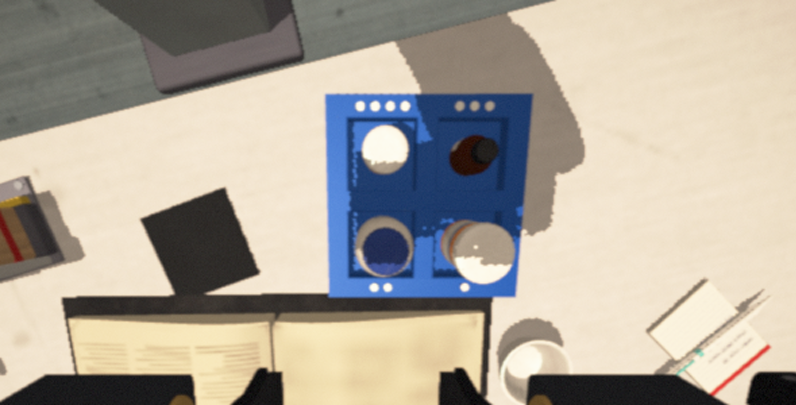

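>>> step_arm(series=[[[0.7,0,-0.05,0,-4],[0.7,-0.01,-0.1,0,-8],[0.7,-0.02,-0.15,0,-12],[0.7,-0.03,-0.2,0,-16.6],[0.7,-0.04,-0.25,0.02,-16.6],[0.7,-0.04,-0.29,0.04,-16.6],[0.7,-0.04,-0.315,0.04,-16.6],[0.7,-0.04,-0.315,0.04,-16.6],[0.7,-0.04,-0.315,0.04,-16.6]]])

```text
t: 41.35
ee_pos: [531.6, -90.2, 290.5]
ee_rot: [3.141, -0.001, -3.075]
force: [0.1, -0.5, 0.1]
width: 61.1
```

Run:
```python
from h import *
snap('wrist','w19');crop('w19',220,40,420,190,4,'c45')
go(rk(15,195)[0],rk(15,195)[1],63,np.pi+.067)
```

```text
shift [0.0679, 0.0009, 0.2278] turn 0.06 | pos [532.  -89.3 290.7] [ 3.1409e+00 -1.1000e-03 -3.0735e+00] F [ 0.6  0.3 -0.5] w 60.7 t 41.4
```

View pics/c45.png

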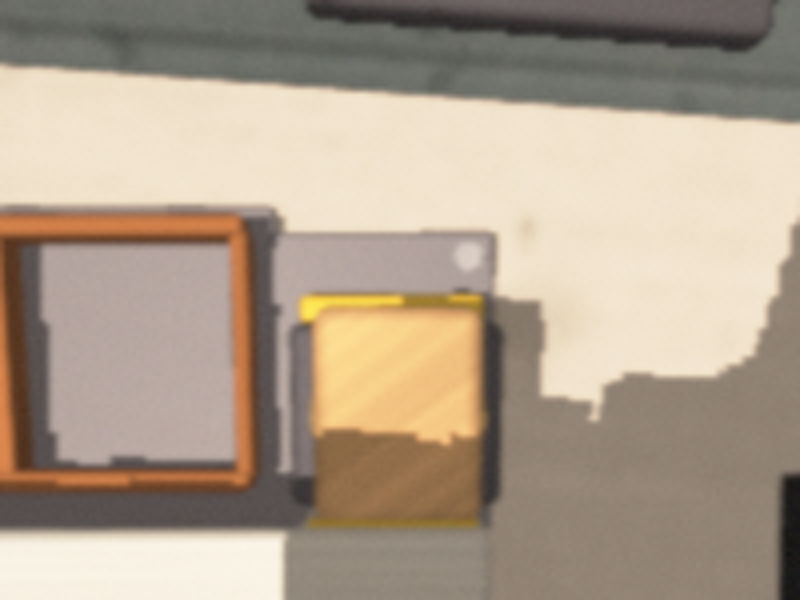

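Run:
```python
from h import *
d=ld('w19'); P=px2w(d,220+398/4,40+413/4,96);print(P,rk(16,195))
```

```text
[463.3376129  -91.76542445  96.        ] [464.90450623 -92.76932234]
```

>>> step_arm(series=[[[0.7,0.04,0.001,0.02,0],[0.7,0.067,0.001,0.06,0],[0.7,0.067,0.001,0.1,0],[0.7,0.067,0.001,0.14,0],[0.7,0.067,0.001,0.16,0],[0.7,0.067,0.001,0.16,0],[0.7,0.067,0.001,0.18,0],[0.7,0.067,0.001,0.2,0],[0.7,0.067,0.001,0.22,0],[0.7,0.067,0.001,0.2275,0],[0.7,0.067,0.001,0.2275,0],[0.7,0.067,0.001,0.2275,0],[0.3,0.067,0.001,0.2275,0],[0.3,0.067,0.001,0.2275,0],[0.3,0.067,0.001,0.2275,0],[0.3,0.067,0.001,0.2275,0],[0.3,0.067,0.001,0.2275,0]]], newtons=40)

```text
t: 43.1
ee_pos: [465.6, -93.3, 64.4]
ee_rot: [3.14, 0.0, -3.074]
force: [-2.3, 4.9, 6.2]
width: 39.8
```

>>> step_arm(series=[[[0.3,-0.003,0,0,0],[0.3,-0.006,0,0,0],[0.3,-0.006,0,-0.005,0],[0.3,-0.006,0,-0.01,0],[0.3,-0.006,0,-0.018,0],[0.3,-0.006,0,-0.024,0],[0.3,-0.006,0,-0.024,0],[0.3,0.004,0,-0.024,0],[0.3,0.014,0,-0.024,0],[0.3,0.024,0,-0.024,0],[0.3,0.034,0,-0.024,0],[0.3,0.044,0,-0.024,0],[0.3,0.054,0,-0.024,0],[0.3,0.064,0,-0.024,0],[0.3,0.064,0,-0.024,0]]])

```text
t: 44.6
ee_pos: [400.6, -98.3, 88.1]
ee_rot: [3.141, 0.001, -3.075]
force: [-0.2, 0.8, -2.9]
width: 40.0
```

Run:
```python
from h import *
snap('side','s22');crop('s22',230,150,370,440,2,'c46')
go(406,20,105,np.pi+.117)
```

```text
shift [-0.0124, 0.1176, -0.0166] turn -2.89 | pos [401.5 -98.2  88.3] [ 3.1408e+00  1.4000e-03 -3.0751e+00] F [ 0.1  0.6 -2.6] w 39.7 t 44.65
```

View pics/c46.png

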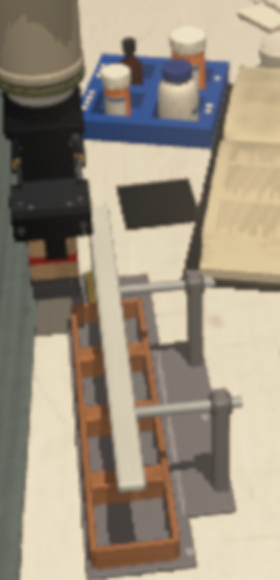

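>>> step_arm(series=[[[0.3,0,0.04,-0.01,0],[0.3,-0.005,0.08,-0.02,0],[0.3,-0.012,0.118,-0.02,-3],[0.3,-0.04,0.14,-0.02,-3],[0.3,-0.08,0.16,-0.02,-3],[0.3,-0.11,0.17,-0.02,-3],[0.3,-0.12,0.172,-0.02,-3],[0.3,-0.12,0.172,-0.02,-3],[0.3,-0.12,0.172,-0.02,-3]]])

```text
t: 45.55
ee_pos: [509.0, 80.5, 107.6]
ee_rot: [-3.141, -0.001, -3.023]
force: [-0.4, -0.3, -3.5]
width: 40.0
```

Run:
```python
from h import *
go(512.9,74.6,63,np.pi+.117)
snap('wrist','w20');snap('side','s23');crop('s23',230,150,370,300,4,'c47')
```

```text
shift [-0.0032, -0.0063, 0.0446] turn 0.06 | pos [509.   80.5 107.6] [-3.1412e+00 -1.2000e-03 -3.0235e+00] F [-0.4 -0.3 -3.5] w 40.0 t 45.55
```

View pics/c47.png

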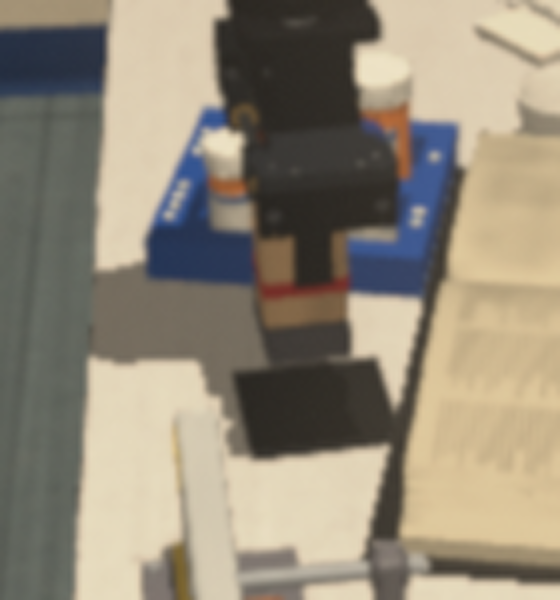

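View pics/w20.png

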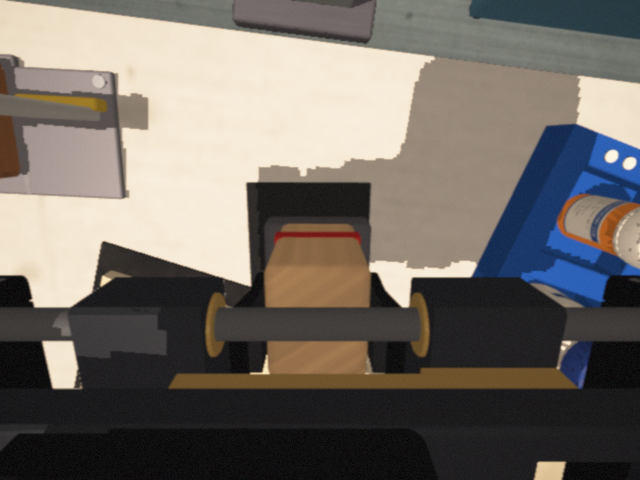

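>>> step_arm(series=[[[0.3,-0.003,-0.006,0.005,0],[0.3,-0.003,-0.006,0.015,0],[0.3,-0.003,-0.006,0.025,0],[0.3,-0.003,-0.006,0.034,0],[0.3,-0.003,-0.006,0.04,0],[0.3,-0.003,-0.006,0.044,0],[0.3,-0.003,-0.006,0.046,0],[0.3,-0.003,-0.006,0.046,0]]])

```text
t: 46.45
ee_pos: [513.4, 75.6, 61.9]
ee_rot: [-3.142, -0.0, -3.023]
force: [0.4, 0.2, -3.8]
width: 39.6
```

Run:
```python
from h import *
go(512.9,74.6,61,np.pi+.117)
snap('side','s24');crop('s24',230,150,370,300,4,'c48')
```

```text
shift [0.0007, -0.001, 0.0009] turn 0.11 | pos [513.4  75.6  61.9] [-3.1416e+00 -1.0000e-04 -3.0227e+00] F [ 0.4  0.2 -3.8] w 39.6 t 46.45
```

View pics/c48.png

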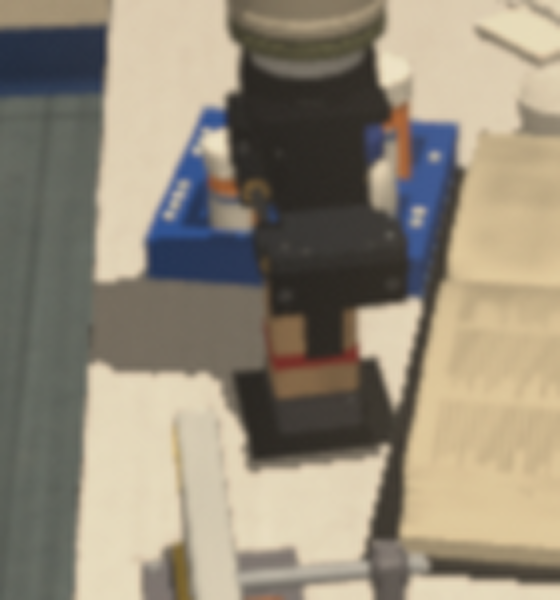

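Still hanging slightly (force −3.8 N); ease down until contact.

>>> step_arm(series=[[[0.3,0,0,0.001,0],[0.3,0,0,0.002,0],[0.3,0,0,0.002,0]]])

```text
t: 46.8
ee_pos: [513.9, 75.7, 61.3]
ee_rot: [3.141, 0.001, -3.023]
force: [-4.7, -2.0, 10.2]
width: 40.0
```

Contact. Release and rise.

>>> step_arm(series=[[[0.5,0,0,0.001,0],[0.6,0,0,0.001,0],[0.75,0,0,0.001,0],[0.75,0,0,0,0],[0.75,0,0,-0.02,0],[0.75,0,0,-0.06,0],[0.75,0,0,-0.1,0],[0.75,0,0,-0.15,0],[0.75,-0.05,0,-0.2,0],[0.75,-0.07,0,-0.25,0],[0.75,-0.07,0,-0.29,0],[0.75,-0.07,0,-0.29,0],[0.75,-0.07,0,-0.29,0]]])

```text
t: 48.1
ee_pos: [583.9, 83.8, 351.7]
ee_rot: [3.141, 0.003, -3.023]
force: [-0.1, -0.2, -1.1]
width: 65.1
```

Run:
```python
from h import *
go(512.9,74.6,61,np.pi+.117)
snap('side','s25');crop('s25',230,110,420,440,1.8,'c49');snap('wrist','w21');crop('w21',0,0,640,300,1.25,'c50')
```

```text
shift [0.0725, -0.0008, 0.2904] turn 0.08 | pos [583.9  83.8 351.7] [ 3.1414  0.0032 -3.0231] F [-0.1 -0.2 -1.1] w 65.1 t 48.1
```

View pics/c49.png

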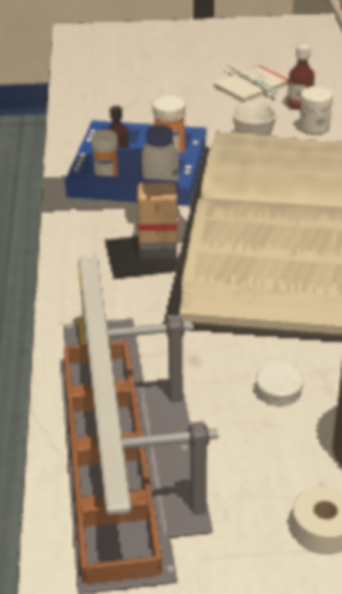

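View pics/c50.png

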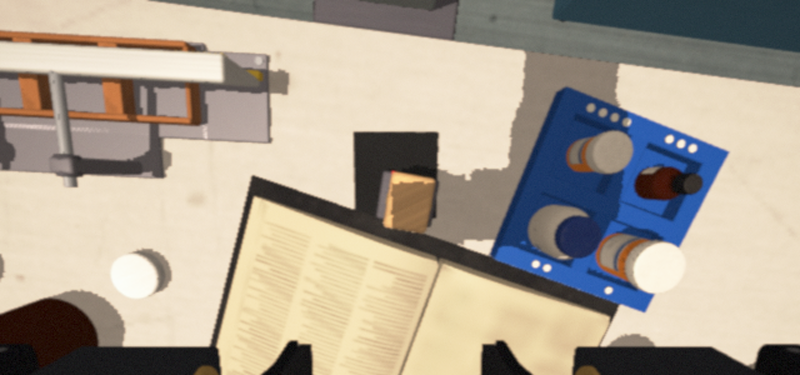

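The prop has been knocked aside: it now stands at the mat's far-left edge. I'll re-measure it.

Run:
```python
from h import *
snap('wrist','w22');crop('w22',270,95,370,195,7.5,'c51');snap('side','s26');crop('s26',280,190,350,270,8,'c52')
```

```text
(no output)
```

View pics/c51.png

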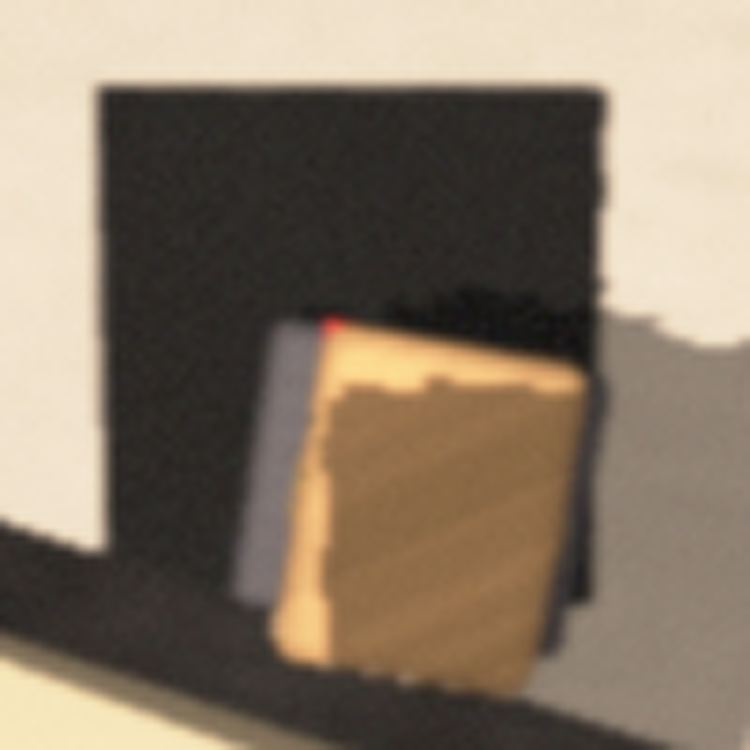

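View pics/c52.png

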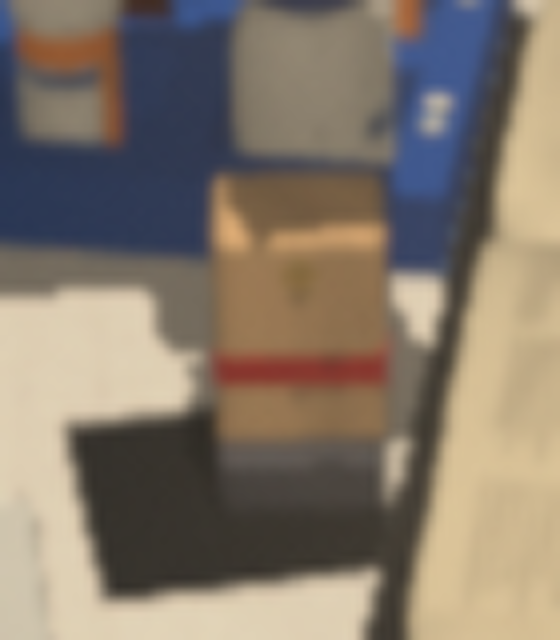

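Run:
```python
from fit import *
q=lambda x,y:(270+(x+.5)/7.5-.5,95+(y+.5)/7.5-.5)
V='w22'
r=fit([(V,(-25,-20,93),q(325,318)),(V,(-25,20,93),q(590,368)),(V,(25,20,93),q(522,697)),(V,(25,-20,93),q(268,662))],[530,90,-.1])
print('mat');fit([(V,(-45,-45,3),q(100,87)),(V,(-45,45,3),q(606,93))],[513,74,.117])
s=ld('s26'); 
print('base px side: pred',[np.round(w2px(s,[r[0]+np.cos(r[2])*x-np.sin(r[2])*y,r[1]+np.sin(r[2])*x+np.cos(r[2])*y,3]),1) for x,y in((-25,-30),(25,-30))],'obs',(280+220/8,190+508/8),(280+385/8,190+515/8))
go(r[0],r[1],150,np.pi+r[2]); go(r[0],r[1],62,np.pi+r[2])
```

```text
fit [534.97, 89.087, -0.054] deg -3.1010529950701575
[[-0.4, 0.0], [0.1, -0.2], [0.6, 0.9], [-0.3, -0.6]]
mat
fit [514.123, 75.175, 0.108] deg 6.16476291299254
[[-0.7, 0.0], [0.7, 0.0]]
base px side: pred [array([307.5, 255. ]), array([328.7, 254.7])] obs (307.5, 253.5) (328.125, 254.375)
shift [0.0456, 0.0108, 0.1984] turn 9.92 | pos [582.1  83.9 348.2] [-3.1415e+00 -2.7000e-03 -3.0226e+00] F [0.3 0.4 0.2] w 65.3 t 48.3
shift [0.0454, 0.0108, 0.2864] turn 9.92 | pos [582.1  83.9 348.2] [-3.1415e+00 -2.7000e-03 -3.0226e+00] F [0.3 0.4 0.2] w 65.3 t 48.3
```

>>> step_arm(series=[[[0.78,0.03,0.01,0.04,5],[0.78,0.0455,0.011,0.08,9.9],[0.78,0.0455,0.011,0.12,9.9],[0.78,0.0455,0.011,0.16,9.9],[0.78,0.0455,0.011,0.19,9.9],[0.78,0.0455,0.011,0.19,9.9],[0.78,0.0455,0.011,0.23,9.9],[0.78,0.0455,0.011,0.26,9.9],[0.78,0.0455,0.011,0.28,9.9],[0.78,0.0455,0.011,0.286,9.9],[0.78,0.0455,0.011,0.286,9.9],[0.78,0.0455,0.011,0.286,9.9],[0.3,0.0455,0.011,0.286,9.9],[0.3,0.0455,0.011,0.286,9.9],[0.3,0.0455,0.011,0.286,9.9],[0.3,0.0455,0.011,0.286,9.9],[0.3,0.0455,0.011,0.286,9.9],[0.3,0.0455,0.011,0.286,9.9]]], newtons=40)

```text
t: 50.1
ee_pos: [536.6, 89.4, 64.2]
ee_rot: [3.141, 0.0, 3.088]
force: [-0.7, -1.2, 2.2]
width: 39.8
```

Run:
```python
from h import *
snap('side','s27');crop('s27',270,180,360,270,6,'c53')
go(513,75,80,np.pi+.11)
```

```text
shift [0.0228, -0.0156, -0.0158] turn -9.4 | pos [536.6  89.4  64.2] [3.1415e+00 1.0000e-04 3.0875e+00] F [-0.5 -1.   2.6] w 39.6 t 50.15
```

View pics/c53.png

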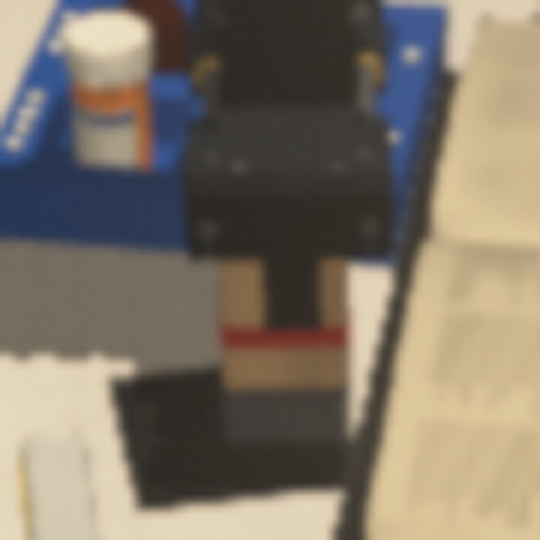

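>>> step_arm(series=[[[0.3,0,0,-0.01,0],[0.3,0,0,-0.02,0],[0.3,0.01,-0.008,-0.02,-5],[0.3,0.0218,-0.015,-0.02,-9.4],[0.3,0.0218,-0.015,-0.02,-9.4],[0.3,0.0218,-0.015,-0.02,-9.4],[0.3,0.0218,-0.015,-0.012,-9.4],[0.3,0.0218,-0.015,-0.006,-9.4],[0.3,0.0218,-0.015,-0.002,-9.4],[0.3,0.0218,-0.015,-0.0005,-9.4],[0.3,0.0218,-0.015,-0.0005,-9.4],[0.3,0.0218,-0.015,-0.0005,-9.4]]])

```text
t: 51.35
ee_pos: [514.0, 75.6, 64.4]
ee_rot: [-3.142, -0.0, -3.032]
force: [0.5, 0.6, -2.6]
width: 39.8
```

>>> step_arm(series=[[[0.3,0,0,0.001,0],[0.3,0,0,0.001,0]]])

```text
t: 51.55
ee_pos: [514.1, 75.6, 64.1]
ee_rot: [3.141, 0.0, -3.032]
force: [-3.4, -0.5, 5.5]
width: 40.1
```

>>> step_arm(series=[[[0.48,0,0,0,0],[0.55,0,0,0,0],[0.65,0,0,0,0],[0.75,0,0,0,0],[0.75,0,0,0,0],[0.75,0,0,-0.02,0],[0.75,0,0,-0.06,0],[0.75,0,0,-0.1,0],[0.75,0,0,-0.15,0],[0.75,0,0,-0.2,0],[0.75,-0.04,0,-0.25,0],[0.75,-0.07,0,-0.29,0],[0.75,-0.07,0,-0.29,0],[0.75,-0.07,0,-0.29,0],[0.75,-0.07,0,-0.29,0]]])

```text
t: 53.05
ee_pos: [583.0, 83.1, 352.4]
ee_rot: [-3.141, -0.001, -3.032]
force: [-0.8, 0.0, -0.7]
width: 65.4
```

Run:
```python
from h import *
snap('side','s28');crop('s28',230,110,420,440,1.8,'c54');snap('wrist','w23');crop('w23',0,0,640,300,1.25,'c55');crop('w23',270,75,370,195,6,'c56')
print(robot.read_state()['t'])
```

```text
53.15
```

View pics/c54.png

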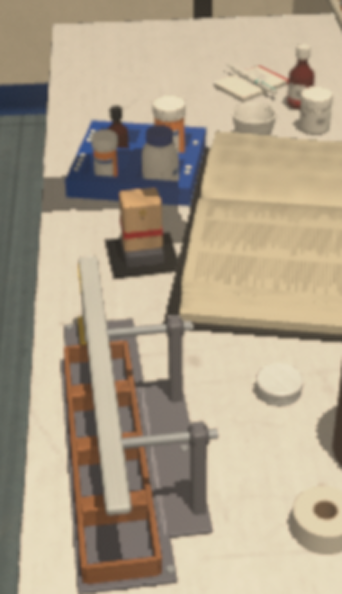

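View pics/c55.png

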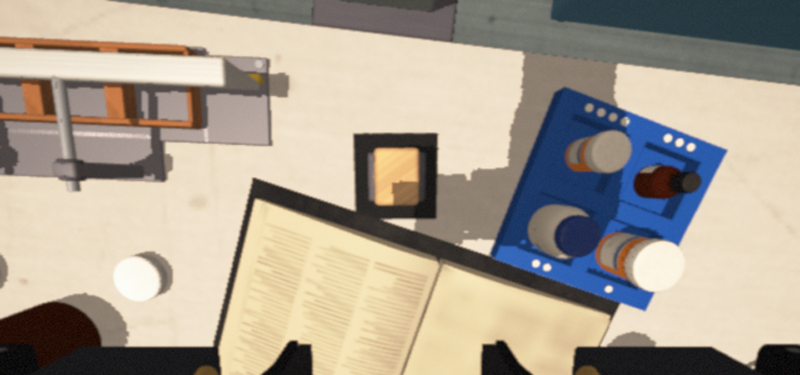

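View pics/c56.png

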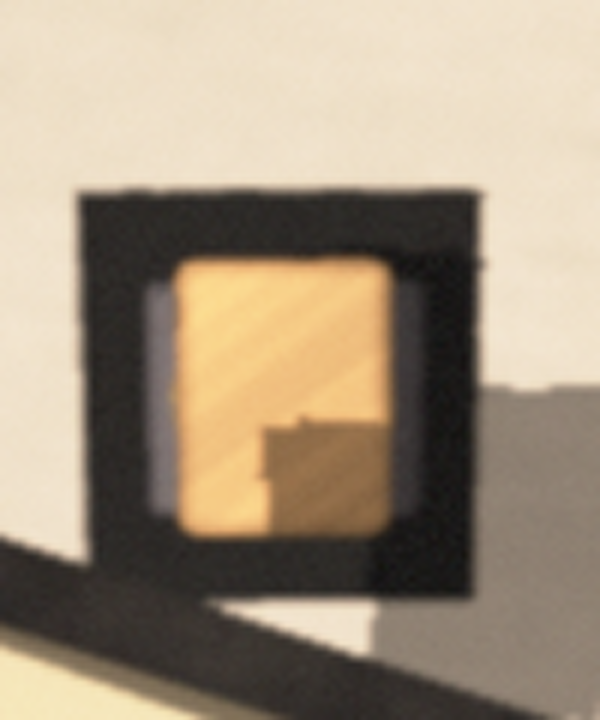

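>>> step_arm(series=[[[0.75,0,0,0,0],[0.75,0,0,0,0],[0.75,0,0,0,0],[0.75,0,0,0,0],[0.75,0,0,0,0]]])

```text
t: 53.65
ee_pos: [583.4, 83.3, 353.5]
ee_rot: [3.141, 0.0, -3.031]
force: [-1.2, 0.9, -0.5]
width: 65.1
```

Run:
```python
from h import *
snap('side','s29'); a=ld('side0')['im'].astype(int);b=ld('s29')['im'].astype(int);c=ld('s28')['im'].astype(int)
f=lambda p,q,r:np.abs(p-q)[r].mean()
r=np.s_[250:300,262:300]; print('bar far end diff start/now',f(a,b,r),'prop now vs 0.6s ago',f(b,c,np.s_[200:265,285:335]))
print(robot.finish_job())
```

```text
bar far end diff start/now 2.7017543859649122 prop now vs 0.6s ago 0.4726153846153846
the job is handed in; nothing more can be done
None
```

The job is done and handed in at about 54 s, well inside the 210 s limit.

I propped the bar open and moved all four bottles into the caddy in pip order: large vial in 1, blue-capped bottle in 2, dropper in 3, slim vial in 4. Then I took the prop out so that the bar sprang shut. Just after I first set the prop back on its mat, it was knocked a few centimetres aside. I saw it in the camera, gripped it again and stood it near the middle of the mat.

**Last checks:**
- All four bottles stand upright in their own pockets.
- The bar's two ends are back at the same pixels as at the start.
- The prop stands upright on the mat and had not moved over the last half second.
- The tape roll, tin and mortar looked undisturbed; I didn't measure their positions.

**Doubtful readings:**
- While I gripped the blue-capped bottle in the rack, the wrist showed about 6.5 N upward and the arm sat about 3 mm above its target. The gripper's body was probably touching the propped bar. That is well under the 40 N limit, and the bar stayed open.
- There were similar readings of 6 to 7 N when I gripped both vials, which I could not explain.

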